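# Set up the thread creel for shuttlecock binding

### The arm

A 6-joint arm with a two-finger parallel gripper is mounted at the origin on the work surface. World frame = base frame: x ahead of the robot, y to its left, z up, the work surface at z = 0. Lengths are in mm, angles in rad, forces in N, time in s.
With the tool pointing down it reaches from about 275 to 1000 mm from the base axis. Payload 8.4 kg.
Tool frame: the origin (TCP) lies at the very end of the fingers, on their centre line; the grasp point (between the pads) lies behind it (r.grip_point_offset is the x of the grasp point in the tool frame, in mm); x points along the fingers, z is the direction in which the jaws open and shut, and the axes are right-handed (so a half turn about x gives the same grasp; the last joint's range is limited). The gripper opens to 85 mm and grips with 20 to 120 N. Pads are 22 mm wide; open, the fingers measure 114 mm over their backs; the gripper's body (76 mm by 85 mm) begins 54 mm behind the grasp point. The pads swing forward as they close: fully open they stand 13 mm farther back than shut.
Start: joints at [-1.198, 0.353, 1.633, -0, 1.155, -0.002], TCP at [228.803, -581.616, 231.281] pointing down, gripper open.
Joint ranges: [-2.63, 2.63], [-0.92, 2.1], [0.06, 2.66], [-1.3, 4.44], [0, 2.69], [-3.02, 3.02]. Speed limits (rad/s): [2.22, 2.22, 2.79, 3.14, 3.14, 3.14].

### API

Orientations are given as [roll, pitch, yaw] about the fixed x, y, z axes, in that order (R = Rz(yaw) Ry(pitch) Rx(roll)).
In Python, from rig import r, vision, order gives the robot as it stands. The module is installed in compiled form; this text tells all that it offers.
- The arm moves only by the tool step_arm, never from a script. Its argument "rows" is a list of rows, each a list of 7 numbers: the shift along the world's x, y, z in mm, then the turn, a rotation vector about the world's x, y, z in rad, then the finger opening in mm, from 0 to 85.4. A call has exactly 8 rows; each row is the pose to reach, as a shift and turn from the pose measured when the call began; what a row does not reach only later rows make up. A row lasts 1/8 s, in which the tool goes at most 62.5 mm and 10.7 degrees, less where a joint would pass 70% of its speed; a pose out of reach is approached as far as the arm can. A call with a gripper value outside its range is refused whole. The fingers move at their own pace and stop on an object; "force" is the grip in N (left out, the last holds). Time passes only in rows, so rows that repeat a pose let the fingers close, or fill a call up. It gives the time, the measured TCP pose, the force and the opening at its end, in the units of the state.
- r.sense(): the state, without advancing time (a new reading comes with each control period).
- vision.grab_frame(name): name is "scene" or "top" or "wrist"; returns (picture, depth): 400x640x3 uint8, red, green, blue; 400x640 float32, mm along the optical axis (not along the pixel's ray), 0 where there is no reading.
- vision.camera_info(name): a dict with "K" (3x3 intrinsics, pixels), "distortion" ([k1, k2, p1, p2, k3] as OpenCV has them; the pictures are not rectified), "origin" and "attitude" of the camera in the world; the wrist camera has in their place "tool_from_camera" (4x4, takes a point from camera to tool coordinates, whose origin is the TCP and whose axes are the tool frame's). Camera axes: x right, y down, z forward; pixel columns grow to the right and rows downward; lengths in mm; the calibration is good to about 2 mm. A picture is of the moment at which its call begins: read the wrist's pose just before it. camera_info takes no time and is no camera call.
- order.sign_off(): hands the job in, once; it reports no verdict.
The state is a dict: "clock": time; "qpos": joint angles; "qvel": joint speeds; "joint_efforts": joint torques, N m; "eef_pos": TCP position; "tcp_rot": TCP orientation; "contact_force": force on the tool from outside, world axes, zero at the start; "wrist_torque": the same for the moment, N m; "opening": opening from 0.0 (shut) to 1.0 (fully open).
Only numpy, scipy, OpenCV 4.12 (cv2) and the standard library are available. Lean on these libraries where they do the work, as an engineer would, in place of code of your own. Each camera call takes 0.05 s, during which the arm holds its last target.

### The job

Set up the binding bench: put every thread bobbin that is there upright onto a spindle of the creel, one to a spindle and fully home. Hook the thread guide over the rail near the rail's right-hand end (seen from the robot), then slide it along the rail, without lifting it off, until it is centred on the white band, and leave it hanging there. Do not disturb the jar, the cardboard tube or the upturned tub.

Things in the scene. Friction and masses are not known exactly. Their poses are not given: they have to be found in the camera images.
- bobbin0: thread bobbin: pale upright hollow cylinder, 42 mm diameter, 50 mm high, straight bore of 18 mm diameter right through, about 50 g. Origin at the centre of its underside, z along its axis (up). Stands on the bench at the start, left of the creel. Four to six bobbins are present; an absent one reads None
- bobbin1: thread bobbin: pale upright hollow cylinder, 42 mm diameter, 50 mm high, straight bore of 18 mm diameter right through, about 50 g. Origin at the centre of its underside, z along its axis (up). Stands on the bench at the start, left of the creel. Four to six bobbins are present; an absent one reads None
- bobbin2: thread bobbin: pale upright hollow cylinder, 42 mm diameter, 50 mm high, straight bore of 18 mm diameter right through, about 50 g. Origin at the centre of its underside, z along its axis (up). Stands on the bench at the start, left of the creel. Four to six bobbins are present; an absent one reads None
- bobbin3: thread bobbin: pale upright hollow cylinder, 42 mm diameter, 50 mm high, straight bore of 18 mm diameter right through, about 50 g. Origin at the centre of its underside, z along its axis (up). Stands on the bench at the start, left of the creel. Four to six bobbins are present; an absent one reads None
- bobbin4: thread bobbin: pale upright hollow cylinder, 42 mm diameter, 50 mm high, straight bore of 18 mm diameter right through, about 50 g. Origin at the centre of its underside, z along its axis (up). Stands on the bench at the start, left of the creel. Four to six bobbins are present; an absent one reads None
- bobbin5: thread bobbin: pale upright hollow cylinder, 42 mm diameter, 50 mm high, straight bore of 18 mm diameter right through, about 50 g. Origin at the centre of its underside, z along its axis (up). Stands on the bench at the start, left of the creel. Four to six bobbins are present; an absent one reads None
- creel: fixed wooden base, 180 (x) x 250 mm (y), 25 mm high, origin at the centre of its underside, x away from and y to the left of the robot when not turned, with six upright steel spindles: a near row at x = -47.5 and a far row at x = +47.5 mm, each with spindles at y = +85, 0 and -85 mm
- spindle0 (a point): foot of a creel spindle, near row, left: centre of the top of its aluminium washer, 28 mm above the bench, where a bobbin's underside comes to rest. Spindle 12 mm in diameter, 72 mm tall above this point, its top 8 mm tapered to 5 mm. Axes as the creel's, z up
- spindle1 (a point): foot of a creel spindle, near row, middle: centre of the top of its aluminium washer, 28 mm above the bench, where a bobbin's underside comes to rest. Spindle 12 mm in diameter, 72 mm tall above this point, its top 8 mm tapered to 5 mm. Axes as the creel's, z up
- spindle2 (a point): foot of a creel spindle, near row, right: centre of the top of its aluminium washer, 28 mm above the bench, where a bobbin's underside comes to rest. Spindle 12 mm in diameter, 72 mm tall above this point, its top 8 mm tapered to 5 mm. Axes as the creel's, z up
- spindle3 (a point): foot of a creel spindle, far row, left: centre of the top of its aluminium washer, 28 mm above the bench, where a bobbin's underside comes to rest. Spindle 12 mm in diameter, 72 mm tall above this point, its top 8 mm tapered to 5 mm. Axes as the creel's, z up
- spindle4 (a point): foot of a creel spindle, far row, middle: centre of the top of its aluminium washer, 28 mm above the bench, where a bobbin's underside comes to rest. Spindle 12 mm in diameter, 72 mm tall above this point, its top 8 mm tapered to 5 mm. Axes as the creel's, z up
- spindle5 (a point): foot of a creel spindle, far row, right: centre of the top of its aluminium washer, 28 mm above the bench, where a bobbin's underside comes to rest. Spindle 12 mm in diameter, 72 mm tall above this point, its top 8 mm tapered to 5 mm. Axes as the creel's, z up
- guide: thread guide: loose aluminium hanger, an upside-down J 24 mm wide (y), about 80 g. Origin at the bottom, z up. Leg with white eyelet: 4 mm thick at x = -10 mm, z 0 to 95. Bridge 24 x 24 mm, z 95 to 100. Prong 4 mm thick at x = +10 mm, down to z = 70. Gap in the hook 16 mm, open downwards; may hang either way round. At the start it stands in the holder, leg 30 mm deep in the slot
- guide_saddle (a point): centre of the underside of the guide's bridge, which rests on top of the rail; 95 mm above the guide's origin; axes as the guide's
- guide_tab (a point): centre of the guide's black grip tab, which stands on the bridge, 10 mm in x, 16 mm in y, 45 mm tall (100 to 145 mm above the guide's origin); this point is 122.5 mm above that origin; axes as the guide's
- holder: fixed dark wooden block, 60 x 70 mm, 40 mm high, right of the creel, origin at the centre of its underside; its slot, 7 x 27 mm, lies at x = -10 mm, 30 mm deep; the guide stands in it
- rail_mid (a point): middle of the axis of the fixed round steel rail, 10 mm in diameter, 170 mm above the bench, running along this frame's y (to the robot's left) between two posts at y = -210 and +210 mm. Right-hand end: y negative
- mark: white painted band on the rail, 34 mm long, not raised enough to feel; origin at its centre on the rail's axis, y along the rail
- jar: amber jar with a steel lid, 60 mm diameter, 80 mm high, bystander; origin at the centre of its underside
- tube: cardboard tube, 68 mm diameter, 110 mm high, bystander; origin at the centre of its underside
- tub: upturned yellow tub, 110 mm diameter, 60 mm high, bystander; origin at the centre of its underside

How it is judged:
By the outcome, as a careful person would: the job done as asked, in the order asked, and still so for the second after the job is handed in, with the robot touching nothing.
Of bobbin0, bobbin1, bobbin2, bobbin3, bobbin4, bobbin5 only 4 to 6 are there at a start; the rules pass over those that are not, and their reading is None.
At some moment in a run one of bobbin0, bobbin1, bobbin2, bobbin3, bobbin4, bobbin5 may be knocked a few centimetres aside while the robot is not near it.
It also fails if it takes over 210 s, if anything falls off the work surface, if the arm or the gripper's body presses on something with over 40 N, if the wrist force passes 120 N, or if a joint passes its speed limit or range.

## Working session

There is one attempt and no reset: what is moved stays moved. The work goes in short steps, Python scripts to look and compute and a tool call to move; the robot and the scene stay as the last step left them, time stands still between calls to the robot, and variables do not carry over. Pictures are saved under pics/ and viewed, and the job is handed in when it is done.

Besides the shell and the picture viewer there is one more tool, called as name(argument=value, ...) on one line, values as JSON. step_arm: Moves the arm, as the interface text tells. Its arguments: {"type":"object","properties":{"rows":{"type":"array"},"force":{"type":"number"}},"required":["rows"]}

```bash
mkdir -p pics; ls; python3 - <<'E'
from rig import r, vision, order
import cv2, numpy as np
print(r.sense(), r.grip_point_offset)
for n in ["scene","top","wrist"]:
    print(n, vision.camera_info(n))
    p,d=vision.grab_frame(n)
    cv2.imwrite(f"pics/{n}0.png",p[:,:,::-1]); np.save(f"pics/{n}0d.npy",d); np.save(f"pics/{n}0p.npy",p)
E
```

```text
pics
{'clock': 0.0, 'qpos': array([-1.19841537e+00,  3.53662322e-01,  1.63410764e+00,  9.48224351e-06,
        1.15521037e+00, -2.34866381e-03]), 'qvel': array([-0.00102622, -0.00118106,  0.00154559, -0.00076742, -0.00041357,
       -0.001326  ]), 'joint_efforts': array([-4.66034253e-04, -6.05245256e+01, -3.42071700e+01,  2.68097519e-04,
        9.32007737e-03, -6.15870661e-06]), 'eef_pos': array([ 228.62658203, -581.18332597,  230.56416701]), 'tcp_rot': array([3.13299638, 1.56940862, 1.93692584]), 'contact_force': array([ 0.59343068, -0.02086951,  0.42428236]), 'wrist_torque': array([ 0.01119424, -0.00065726,  0.07976608]), 'opening': 0.9978821922450639} -18.700000000000003
scene {'K': array([[401.47971515,   0.        , 314.08468728],
       [  0.        , 401.47971515, 191.1203353 ],
       [  0.        ,   0.        ,   1.        ]]), 'distortion': array([-0.02446568,  0.        ,  0.        ,  0.        ,  0.        ]), 'origin': array([1482.26536953, -199.31967443,  793.99924187]), 'attitude': array([-2.14044161, -0.0060038 ,  1.37743003])}
top {'K': array([[510.78948269,   0. 
[... 251 characters left out ...]
3.35107399, 1716.73478908]), 'attitude': array([-3.05338502, -0.01242825, -1.57091843])}
wrist {'K': array([[312.77007626,   0.        , 316.31638301],
       [  0.        , 312.77007626, 194.99252401],
       [  0.        ,   0.        ,   1.        ]]), 'distortion': array([0.01033514, 0.        , 0.        , 0.        , 0.        ]), 'tool_from_camera': array([[-1.19155431e-04, -2.74193864e-01,  9.61674431e-01,
        -1.43175148e+02],
       [ 7.78772529e-05, -9.61674437e-01, -2.74193857e-01,
         6.91975696e+01],
       [ 9.99999990e-01,  4.22208757e-05,  1.35942197e-04,
        -2.05561084e-01],
       [ 0.00000000e+00,  0.00000000e+00,  0.00000000e+00,
         1.00000000e+00]])}
```

View pics/scene0.png

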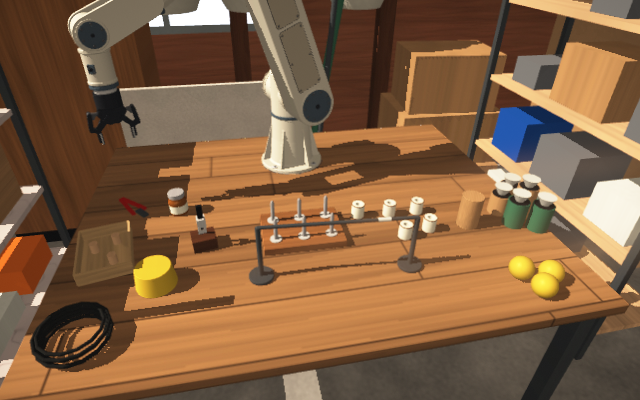

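View pics/top0.png

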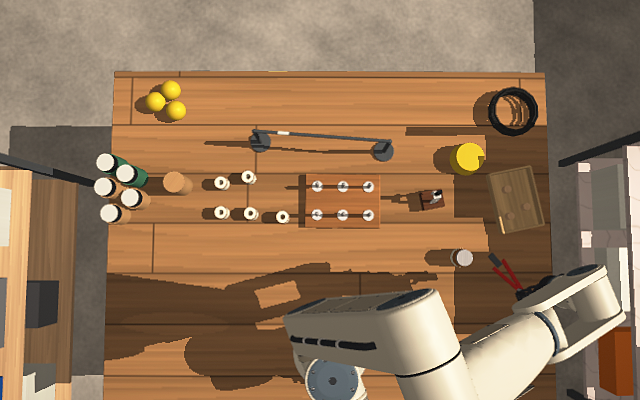

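View pics/wrist0.png

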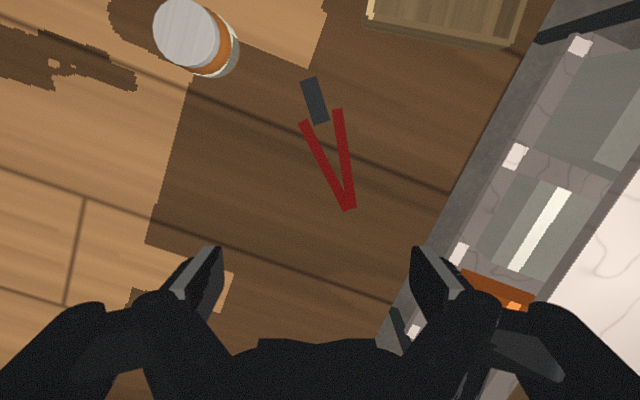

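```bash
cat > h.py <<'E'
import numpy as np, cv2
from scipy.spatial.transform import Rotation as Ro
from rig import r, vision, order
def campose(n,s=None):
    c=vision.camera_info(n)
    if n=="wrist":
        s=s or r.sense(); T=np.eye(4); T[:3,:3]=Ro.from_euler('xyz',s['tcp_rot']).as_matrix(); T[:3,3]=s['eef_pos']
        T=T@c['tool_from_camera']
    else:
        T=np.eye(4); T[:3,:3]=Ro.from_euler('xyz',c['attitude']).as_matrix(); T[:3,3]=c['origin']
    return T,c['K'],c['distortion']
def plane(cp,uv,z):
    T,K,D=cp; uv=np.asarray(uv,float).reshape(-1,1,2)
    q=cv2.undistortPoints(uv,K,D)[:,0]; d=np.c_[q,np.ones(len(q))]@T[:3,:3].T
    return T[:3,3]+d*((z-T[2,3])/d[:,2:3])
def ray(cp,uv):
    T,K,D=cp; q=cv2.undistortPoints(np.asarray(uv,float).reshape(-1,1,2),K,D)[0,0]
    d=T[:3,:3]@np.r_[q,1]; return T[:3,3],d/np.linalg.norm(d)
def proj(cp,P):
    T,K,D=cp; P=(np.asarray(P,float).reshape(-1,3)-T[:3,3])@T[:3,:3]
    return cv2.projectPoints(P,np.zeros(3),np.zeros(3),K,D)[0][:,0]
def cloud(cp,d):
    T,K,D=cp; h,w=d.shape; u,v=np.meshgrid(np.arange(w),np.arange(h))
    q=cv2.undistortPoints(np.stack([u.ravel(),v.ravel()],1).astype(float).reshape(-1,1,2),K,D)[:,0]
    P=np.c_[q,np.ones(len(q))]*d.ravel()[:,None]
    P=P@T[:3,:3].T+T[:3,3]; P[d.ravel()==0]=np.nan
    return P.reshape(h,w,3)
def grab(n,name=None):
    s=r.sense(); p,d=vision.grab_frame(n)
    if name: cv2.imwrite(f"pics/{name}.png",p[:,:,::-1])
    return campose(n,s),p,d
E
python3 - <<'E'
from h import *
p=np.load('pics/top0p.npy')
cv2.imwrite('pics/z1.png',cv2.resize(p[110:260,150:410,::-1],None,fx=3,fy=3,interpolation=cv2.INTER_CUBIC))
cv2.imwrite('pics/z2.png',cv2.resize(p[110:280,330:490,::-1],None,fx=3.5,fy=3.5,interpolation=cv2.INTER_CUBIC))
d=np.load('pics/top0d.npy');P=cloud(campose("top"),d)
m=(P[...,2]>35)&(P[...,2]<300); n,l,st,ce=cv2.connectedComponentsWithStats(m.astype(np.uint8))
for i in range(1,n):
    if st[i,4]>15:
        q=P[l==i]; print(np.round(ce[i]),st[i,4],np.round(np.median(q,0)),np.round(q[:,2].max()),np.round(np.ptp(q[:,:2],axis=0)))
E
```

```text
[162.  95.] 599 [847. 562.  55.] 76.0 [105. 117.]
[513. 111.] 696 [ 799. -611.   47.] 62.0 [166. 163.]
[175. 110.] 301 [795. 514.  55.] 76.0 [60. 62.]
[320. 137.] 555 [683.  37. 173.] 184.0 [ 45. 431.]
[468. 157.] 735 [ 638. -454.   59.] 71.0 [95. 98.]
[120. 182.] 1875 [548. 679. 101.] 150.0 [175. 137.]
[525. 167.] 20 [ 609. -652.   41.] 47.0 [11. 32.]
[507. 170.] 42 [ 597. -588.   39.] 45.0 [21. 84.]
[536. 193.] 112 [ 520. -685.   40.] 52.0 [164.  40.]
[176. 183.] 487 [545. 491. 108.] 120.0 [68. 70.]
[247. 176.] 119 [575. 275.  49.] 63.0 [43. 42.]
[493. 188.] 74 [ 538. -540.   40.] 48.0 [105.  26.]
[220. 182.] 118 [555. 363.  49.] 59.0 [41. 39.]
[317. 185.] 21 [543.  45.  93.] 107.0 [12. 13.]
[343. 185.] 16 [541. -39.  90.] 101.0 [ 9. 10.]
[369. 186.] 21 [ 541. -123.   89.] 107.0 [13. 12.]
[432. 199.] 345 [ 500. -329.   42.] 165.0 [70. 78.]
[113. 214.] 426 [448. 694.  93.] 114.0 [65. 60.]
[220. 212.] 123 [457. 362.  49.] 64.0 [40. 41.]
[249. 213.] 117 [453. 266.  49.] 58.0 [40. 42.]
[501. 220.] 62 [ 431. -562.   40.] 49.0 [90. 38.]
[282. 217.] 118 [440. 159.  49.] 59.0 [40. 40.]
[316. 214.] 16 [449.  47.  92.] 105.0 [14.  9.]
[342. 214.] 16 [447. -36.  93.] 104.0 [11. 10.]
[368. 214.] 17 [ 447. -121.   91.] 107.0 [13. 12.]
[527. 228.] 62 [ 405. -653.   40.] 48.0 [ 30. 117.]
[462. 258.] 302 [ 307. -421.   78.] 90.0 [56. 56.]
[519. 290.] 28 [ 222. -529.  280.] 299.0 [ 9. 25.]
[517. 297.] 18 [ 204. -514.  297.] 300.0 [17. 12.]
[303. 305.] 30 [181.  78. 279.] 299.0 [28. 66.]
```

View pics/z1.png

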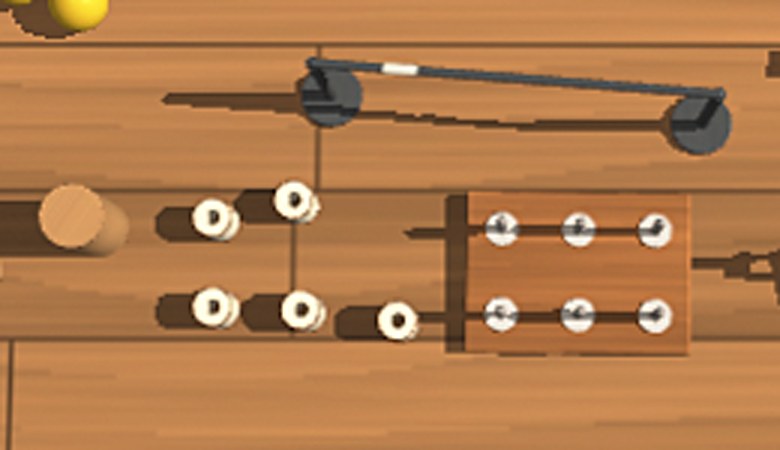

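View pics/z2.png

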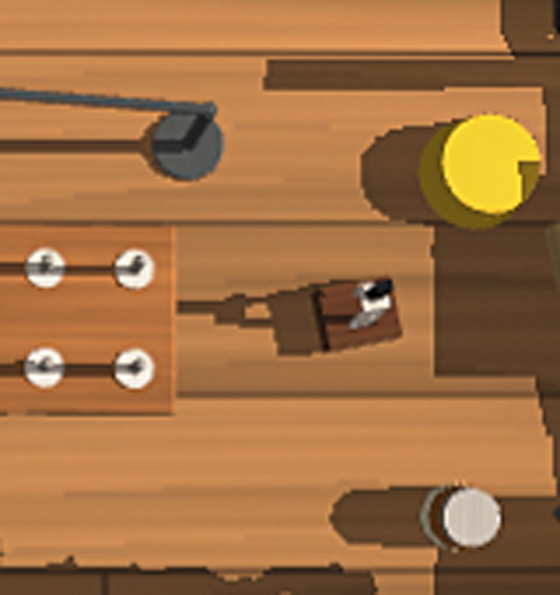

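```bash
python3 - <<'E'
from h import *
s=r.sense(); print(Ro.from_euler('xyz',s['tcp_rot']).as_matrix().round(3))
T,K,D=campose('wrist'); print(T.round(3))
# top cam washers/bobbins by brightness
p=np.load('pics/top0p.npy'); cp=campose('top')
m=(p.min(2)>165).astype(np.uint8); n,l,st,ce=cv2.connectedComponentsWithStats(m)
for i in range(1,n):
    if 8<st[i,4]<400 and 120<ce[i][1]<300 and 200<ce[i][0]<480: print(ce[i].round(1),st[i], plane(cp,ce[i],28)[0].round(1),plane(cp,ce[i],50)[0].round(1),plane(cp,ce[i],170)[0].round(1))
E
```

```text
[[-0.     0.931  0.366]
 [ 0.001  0.366 -0.931]
 [-1.     0.    -0.001]]
[[ 3.66000e-01 -8.95000e-01 -2.55000e-01  2.93050e+02]
 [-9.31000e-01 -3.52000e-01 -1.00000e-01 -5.55901e+02]
 [-1.00000e-03  2.74000e-01 -9.62000e-01  3.73913e+02]
 [ 0.00000e+00  0.00000e+00  0.00000e+00  1.00000e+00]]
[282.9 132.5] [278 131  11   4  30] [725.8 160.   28. ] [720.8 158.2  50. ] [693.5 148.5 170. ]
[248.  176.5] [242 171  14  12  98] [576.6 274.7  28. ] [573.6 271.4  50. ] [556.9 253.6 170. ]
[221.2 182.5] [215 177  14  12 104] [556.5 363.7  28. ] [553.7 359.3  50. ] [538.5 335.1 170. ]
[317.6 182.9] [313 181   9   6  25] [555.4  43.1  28. ] [552.6  42.9  50. ] [537.4  41.5 170. ]
[342.8 183.1] [338 181  10   5  25] [555.  -40.9  28. ] [552.2 -40.1  50. ] [537.  -35.5 170. ]
[368.4 186.8] [363 182  11  10  55] [ 542.5 -126.4   28. ] [ 539.9 -124.4   50. ] [ 525.6 -113.8  170. ]
[316.8 189. ] [312 188  10   4  28] [534.9  45.7  28. ] [532.4  45.4  50. ] [518.6  43.8 170. ]
[342.1 189.8] [338 189   9   3  20] [532.6 -38.5  28. ] [530.1 -37.7  50. ] [516.5 -33.3 170. ]
[436.9 196.6] [434 195   7   
[... 254 characters left out ...]
7.7 170. ]
[282.  216.5] [276 211  13  12  86] [443.4 160.5  28. ] [442.1 158.7  50. ] [434.9 149.  170. ]
[316.7 211.7] [312 210  10   5  30] [459.4  45.8  28. ] [457.9  45.5  50. ] [449.5  43.9 170. ]
[342.8 211.5] [338 210  10   4  25] [460.1 -40.7  28. ] [458.6 -39.9  50. ] [450.2 -35.3 170. ]
[368.3 215.1] [363 210  11  11  64] [ 448.3 -125.4   28. ] [ 446.9 -123.4   50. ] [ 439.3 -112.9  170. ]
[316.2 217.4] [312 216   9   4  27] [440.5  47.3  28. ] [439.2  47.   50. ] [432.2  45.3 170. ]
[342.3 218. ] [338 217   9   4  24] [438.6 -39.   28. ] [437.4 -38.2  50. ] [430.5 -33.7 170. ]
[464.2 257.3] [457 250  16  15 188] [ 308.4 -442.1   28. ] [ 308.9 -436.1   50. ] [ 311.2 -403.   170. ]
```

step_arm(rows=[[30,60,15,0,0,-0.1,85],[60,120,30,0,0,-0.2,85],[90,180,60,0,0,-0.3,85],[120,240,80,0,0,-0.374,85],[150,300,100,0,0,-0.374,85],[170,360,100,0,0,-0.374,85],[180,410,100,0,0,-0.374,85],[190,460,100,0,0,-0.374,85]])

```text
clock: 1.15
eef_pos: [415.9, -133.2, 330.8]
tcp_rot: [2.416, 1.57, 0.845]
contact_force: [0.9, -0.1, -0.6]
opening: 0.99
```

step_arm(rows=[[10,60,0,0,0,0,85],[15,120,0,0,0,0,85],[15,180,0,0,0,0,85],[15,240,0,0,0,0,85],[15,260,0,0,0,0,85],[15,260,0,0,0,0,85],[15,260,0,0,0,0,85],[15,260,0,0,0,0,85]])

```text
clock: 2.15
eef_pos: [430.9, 125.8, 330.8]
tcp_rot: [2.254, 1.57, 0.682]
contact_force: [-1.0, -0.0, -0.0]
opening: 0.994
```

```bash
python3 - <<'E'
from h import *
s=r.sense(); print(s['clock'],s['eef_pos'],s['tcp_rot'],s['qpos'].round(2),s['contact_force'])
cp,p,d=grab('wrist','w1'); np.save('pics/w1d.npy',d)
E
```

```text
2.15 [430.89962692 125.82581232 330.76343512] [2.25411371 1.56974098 0.68245838] [ 0.28 -0.02  1.86  0.    1.3   1.85] [-1.01462457 -0.04246711 -0.01718734]
```

View pics/w1.png

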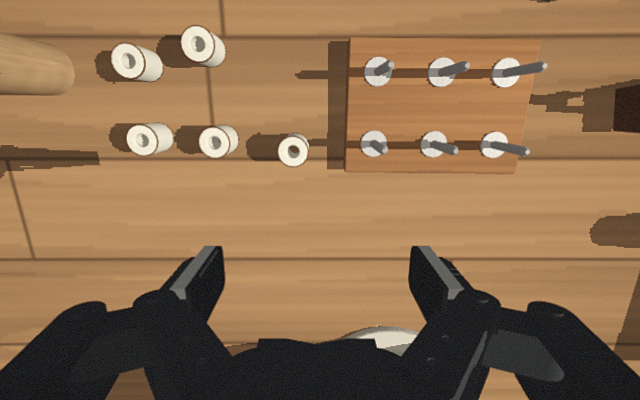

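```bash
cat >> h.py <<'E'
def hullc(mask):
    c=max(cv2.findContours(mask.astype(np.uint8),cv2.RETR_EXTERNAL,cv2.CHAIN_APPROX_NONE)[0],key=cv2.contourArea)
    h=cv2.convexHull(c); M=cv2.moments(h); return np.array([M['m10']/M['m00'],M['m01']/M['m00']]),M['m00']
def bobbins(cp,p,d,zlo=40,zt=50,zref=50):
    """pale top rings: returns centres at z=zt, with bore centre too"""
    P=cloud(cp,d); pale=(p.min(2)>120)&(p.max(2).astype(int)-p.min(2)<70)
    m=pale&(P[...,2]>zref-14)&(P[...,2]<zref+14)
    m=cv2.morphologyEx(m.astype(np.uint8),cv2.MORPH_OPEN,np.ones((3,3)))
    n,l,st,ce=cv2.connectedComponentsWithStats(m); out=[]
    for i in range(1,n):
        if st[i,4]<150: continue
        c,a=hullc(l==i); X=plane(cp,c,zt)[0]
        H=cv2.convexHull(max(cv2.findContours((l==i).astype(np.uint8),0,1)[0],key=cv2.contourArea))[:,0]
        Q=plane(cp,H,zt); out.append((X.round(1),c.round(1),np.ptp(Q[:,:2],axis=0).round(0)))
    return out
E
python3 - <<'E'
from h import *
p=cv2.imread('pics/w1.png')[:,:,::-1]; d=np.load('pics/w1d.npy'); cp=campose('wrist')
for o in bobbins(cp,p,d): print(o)
x=p[0:180,80:340].copy(); cv2.imwrite('pics/z3.png',cv2.resize(p[10:170,90:330,::-1],None,fx=3.3,fy=3.3,interpolation=cv2.INTER_CUBIC))
cv2.imwrite('pics/z4.png',cv2.resize(p[30:180,330:560,::-1],None,fx=3.4,fy=3.4,interpolation=cv2.INTER_CUBIC))
P=cloud(cp,d)
print(np.nanmedian(P[200:230,240:400,2]), np.nanmedian(P[100:120,400:480,2]))
m=((p.min(2)>150)).astype(np.uint8); m[:,:340]=0
n,l,st,ce=cv2.connectedComponentsWithStats(m)
for i in range(1,n):
    if st[i,4]>80:
        c,a=hullc(l==i); H=np.argwhere(l==i)[:,::-1]; Q=plane(cp,H,28); print(c.round(1),st[i],plane(cp,c,28)[0].round(1),np.ptp(Q,axis=0)[:2].round())
E
```

```text
(array([573.9, 272.6,  50. ]), array([197.6,  43.7]), array([38., 40.]))
(array([554.9, 362.3,  50. ]), array([127.3,  60.1]), array([39., 39.]))
(array([456.9, 357.1,  50. ]), array([143.6, 139.4]), array([40., 46.]))
(array([453.8, 262.7,  50. ]), array([214.6, 141.8]), array([39., 44.]))
(array([441.1, 158.3,  50. ]), array([292.6, 151.3]), array([39., 39.]))
0.40141488545185666 25.450532749603383
[375.5  61.9] [366  57  21  11 155] [555.7  47.8  28. ] [12. 26.]
[441.4  62.8] [430  57  25  12 177] [554.4 -38.9  28. ] [13. 31.]
[506.7  63.3] [494  58  26  11 201] [ 553.3 -124.7   28. ] [12. 32.]
[377.2  79.7] [365  75  25  11 188] [533.7  44.5  28. ] [13. 32.]
[505.9  80.5] [493  75  26  12 203] [ 532.  -127.3   28. ] [14. 33.]
[440.6  80.6] [429  76  25  11 183] [532.3 -40.3  28. ] [13. 32.]
[374.2 136.6] [362 131  25  12 202] [458.5  44.6  28. ] [15. 34.]
[435.  136.9] [423 131  24  12 201] [458.  -40.8  28. ] [15. 33.]
[495.9 137.3] [483 132  25  11 192] [ 457.1 -125.8   28. ] [14. 34.]
[370.3 151.5] [362 147  18  10 116] [437.6  49.1  28. ] [13. 25.]
[431.7 152.1] [422 148  21  10 136] [436.7 -38.2  28. ] [13. 29.]
[491.9 152.3] [482 148  22  10 160] [ 436.1 -123.5   28. ] [13. 30.]
[388.6 338.2] [360 331  57  17 590] [120.3   3.6  28. ] [32. 95.]
```

View pics/z4.png

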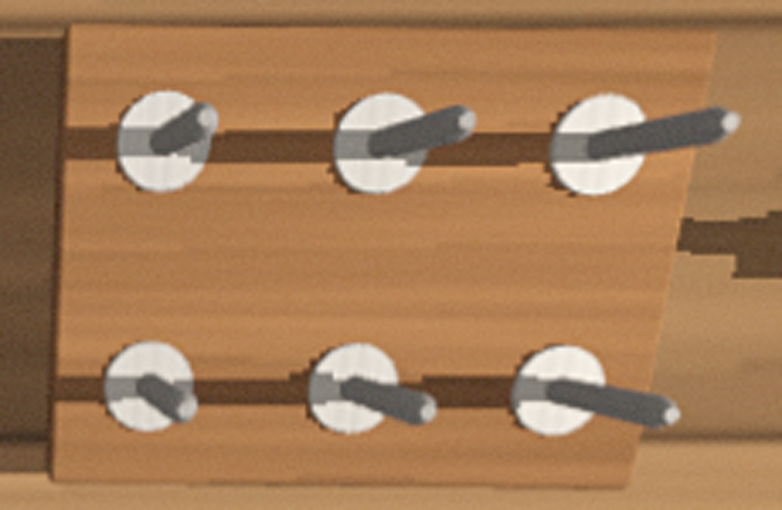

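View pics/z3.png

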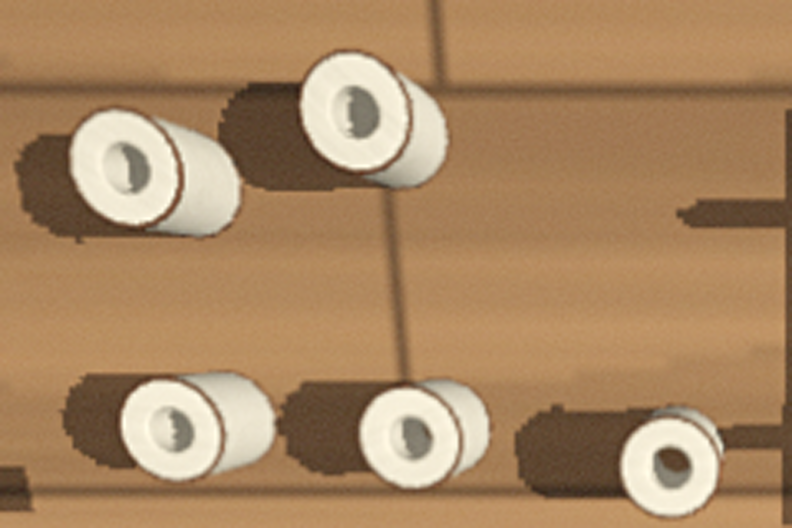

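```bash
python3 - <<'E'
from h import *
from scipy.optimize import least_squares
p=cv2.imread('pics/w1.png')[:,:,::-1]; cp=campose('wrist')
m=((p.min(2)>105)&(p.max(2).astype(int)-p.min(2)<35)).astype(np.uint8)
m[:,:340]=0;m[:, 545:]=0;m[170:]=0
approx=[(449,46),(448,-38),(447,-124),(543,46),(543,-40),(542,-126)]
v,u=np.nonzero(m); Q=plane(cp,np.c_[u,v],28)[:,:2]; C=[]
for a in approx:
    q=Q[np.hypot(*(Q-a).T)<21]; h=cv2.convexHull(q.astype(np.float32))[:,0]
    f=least_squares(lambda x:np.hypot(*(h-x[:2]).T)-x[2],[*a,17],loss='soft_l1',f_scale=.7); C.append(f.x); print(f.x.round(1),len(h))
C=np.array(C)[:,:2]
L=np.array([(-47.5,85),(-47.5,0),(-47.5,-85),(47.5,85),(47.5,0),(47.5,-85)])
def fit(C):
    g=lambda x:(L@np.array([[np.cos(x[2]),-np.sin(x[2])],[np.sin(x[2]),np.cos(x[2])]]).T+x[:2]-C).ravel()
    f=least_squares(g,[495,-40,0],loss='soft_l1'); print(f.x.round(4),f.fun.round(1).tolist()); return f.fun.reshape(-1,2)+C
print('feet',fit(C).round(1).tolist())
z=np.array([(187,408),(428,411),(671,414),(207,117),(466,119),(731,121)])/3.4+[330,30]-.35
t=plane(cp,z,99)[:,:2]; print('tips',t.round(1).tolist()); print(fit(t).round(1).tolist())
# bobbin ring check in zoom
z=np.array([(356,111),(127,167),(172,428),(412,437),(672,466)])/3.3+[90,10]-.35
E
```

```text
[448.6  45.3  18.2] 28
[448.2 -39.1  18. ] 30
[ 446.9 -124.4   18.1] 31
[544.1  44.5  18.1] 29
[542.9 -40.3  17.9] 30
[ 542.1 -125.1   18. ] 34
[ 4.954879e+02 -3.984170e+01 -1.050000e-02] [0.3, 0.3, -0.2, -0.3, 0.2, 0.1, -0.3, 0.2, 0.1, -0.0, -0.0, -0.2]
feet [[448.9, 45.7], [448.0, -39.3], [447.1, -124.3], [543.9, 44.7], [543.0, -40.3], [542.1, -125.3]]
tips [[449.7, 44.3], [448.5, -40.3], [447.3, -125.3], [544.6, 43.5], [543.7, -41.0], [542.6, -126.9]]
[ 4.960621e+02 -4.096220e+01 -1.260000e-02] [-0.1, 0.3, 0.1, -0.0, 0.2, -0.1, 0.0, -0.0, -0.1, -0.6, -0.1, 0.3]
[[449.6, 44.6], [448.6, -40.4], [447.5, -125.4], [544.6, 43.4], [543.6, -41.6], [542.5, -126.6]]
```

step_arm(rows=[[5,16,-40,0,0,0,85],[10,32,-90,0,0,0,85],[10,32,-140,0,0,0,85],[10,32,-190,0,0,0,85],[10,32,-220,0,0,0,85],[10,32,-230,0,0,0,85],[10,32,-230,0,0,0,85],[10,32,-230,0,0,0,85]])

```text
clock: 3.2
eef_pos: [442.0, 158.0, 102.1]
tcp_rot: [2.034, 1.567, 0.462]
contact_force: [0.7, -0.1, -0.5]
opening: 0.995
```

```bash
python3 - <<'E'
from h import *
s=r.sense(); print(s['clock'],s['eef_pos'],s['contact_force'])
cp,p,d=grab('wrist','w2'); print(bobbins(cp,p,d))
cp,p,d=grab('top','t2'); print(bobbins(cp,p,d))
E
```

```text
3.2 [441.97713258 158.03262302 102.06803766] [ 0.65122123 -0.0505496  -0.4784072 ]
[(array([561.7, 273.2,  50. ]), array([108.1,  10.6]), array([12., 36.])), (array([559.2, 254.1,  50. ]), array([143.6,  15.9]), array([16., 17.])), (array([547.3, 333.5,  50. ]), array([ 5. , 38.7]), array([26., 11.])), (array([470.9, 338. ,  50. ]), array([ 31.5, 172. ]), array([19., 24.])), (array([465.5, 245.8,  50. ]), array([179.3, 180.2]), array([24., 20.])), (array([453.8, 263.9,  50. ]), array([153.5, 197.8]), array([38., 39.])), (array([467.1, 351.4,  50. ]), array([ 11.6, 177.8]), array([ 8., 15.])), (array([441.3, 158.3,  50. ]), array([316. , 215.9]), array([39., 39.]))]
[]
```

View pics/w2.png

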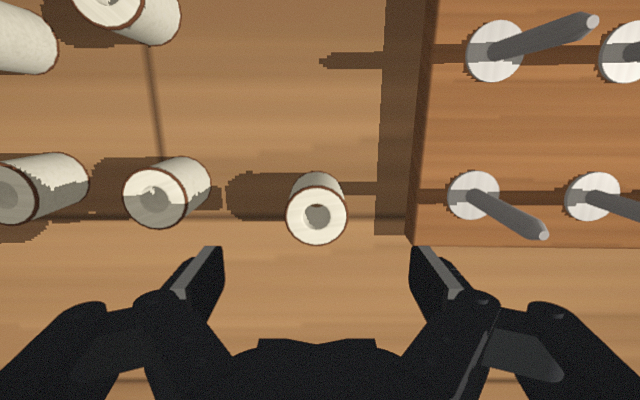

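step_arm(rows=[[-0.7,0.3,-40,0,0,0,85],[-0.7,0.3,-70,0,0,0,75],[-0.7,0.3,-84,0,0,0,70],[-0.7,0.3,-85,0,0,0,50],[-0.7,0.3,-85,0,0,0,38],[-0.7,0.3,-85,0,0,0,38],[-0.7,0.3,-85,0,0,0,38],[-0.7,0.3,-85,0,0,0,38]], force=35)

```text
clock: 4.3
eef_pos: [441.8, 158.6, 17.8]
tcp_rot: [1.996, 1.566, 0.424]
contact_force: [-0.2, -0.2, 8.0]
opening: 0.479
```

```bash
python3 - <<'E'
from h import *
s=r.sense(); print(s['clock'],s['eef_pos'],s['contact_force'],s['opening']*85.4)
cp,p,d=grab('wrist','w3'); print(bobbins(cp,p,d))
E
```

```text
4.3 [441.80655671 158.61950007  17.79311603] [-0.22940569 -0.17530928  7.98754332] 40.866894982205345
[(array([463.5, 245.2,  50. ]), array([ 89.1, 234.6]), array([34., 26.])), (array([453.3, 263.6,  50. ]), array([ 46.5, 258.9]), array([38., 38.])), (array([461.3, 158. ,  50. ]), array([317.8, 239.5]), array([11., 31.])), (array([441.7, 158.5,  50. ]), array([316.4, 284.9]), array([39., 39.]))]
```

View pics/w3.png

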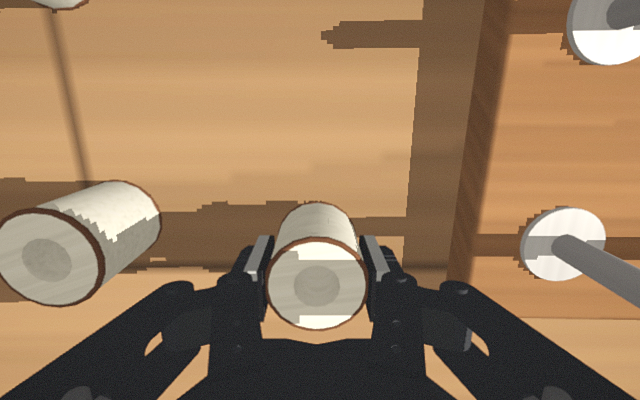

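step_arm(rows=[[0,0,50,0,0,0,38],[0,0,105,0,0,0,38],[2,-50,112,0,0,0,38],[4,-105,112,0,0,0,38],[6,-160,112,0,0,0,38],[6.4,-198.5,112,0,0,0,38],[6.4,-198.5,112,0,0,0,38],[6.4,-198.5,112,0,0,0,38]])

```text
clock: 5.35
eef_pos: [448.1, -39.6, 129.9]
tcp_rot: [2.042, 1.566, 0.469]
contact_force: [-0.4, 0.4, -0.7]
opening: 0.485
```

```bash
python3 - <<'E'
from h import *
s=r.sense(); print(s['clock'],s['eef_pos'],s['tcp_rot'],s['contact_force'],s['opening']*85.4)
cp,p,d=grab('wrist','w4'); print(bobbins(cp,p,d,zt=s['eef_pos'][2]-17.8+50,zref=s['eef_pos'][2]+32))
E
```

```text
5.35 [448.10891217 -39.64246976 129.88962998] [2.04160516 1.56574115 0.46888186] [-0.42541698  0.38544059 -0.73336986] 41.43579006553126
[(array([467.9, -40.3, 162.1]), array([317.9, 238.9]), array([10., 31.])), (array([447.9, -39.8, 162.1]), array([316.5, 284.9]), array([39., 38.]))]
```

View pics/w4.png

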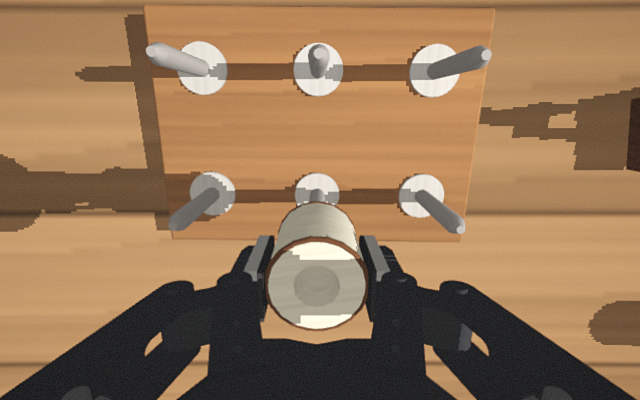

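step_arm(rows=[[0,0,-12,0,0,0,38],[0,0,-22,0,0,0,38],[0,0,-36,0,0,0,38],[0,0,-52,0,0,0,38],[0,0,-68,0,0,0,38],[0,0,-80,0,0,0,38],[0,0,-83,0,0,0,38],[0,0,-83,0,0,0,38]])

```text
clock: 6.4
eef_pos: [448.1, -39.2, 46.7]
tcp_rot: [2.068, 1.566, 0.496]
contact_force: [-0.4, 0.1, -0.3]
opening: 0.486
```

```bash
python3 - <<'E'
from h import *
s=r.sense(); print(s['clock'],s['eef_pos'],s['tcp_rot'],s['contact_force'],s['opening']*85.4)
E
```

```text
6.4 [448.12235541 -39.22168588  46.71773372] [2.06806993 1.56603329 0.49647248] [-0.40136633  0.11112571 -0.33835143] 41.502398985782605
```

step_arm(rows=[[0,0,-0.5,0,0,0,56],[0,0,-0.5,0,0,0,60],[0,0,-0.5,0,0,0,60],[0,0,20,0,0,0,60],[0,0,60,0,0,0,60],[0,0,90,0,0,0,60],[2,50,90,0,0,0,80],[3,105,90,0,0,0,85]])

```text
clock: 7.4
eef_pos: [451.7, 66.5, 137.6]
tcp_rot: [1.96, 1.564, 0.386]
contact_force: [1.0, 0.2, 0.3]
opening: 0.995
```

step_arm(rows=[[1,55,0,0,0,0,85],[2,110,-5,0,0,0,85],[2.5,165,-15,0,0,0,85],[2.5,197,-35,0,0,0,85],[2.5,197.5,-35,0,0,0,85],[2.5,197.5,-35,0,0,0,85],[2.5,197.5,-35,0,0,0,85],[2.5,197.5,-35,0,0,0,85]])

```text
clock: 8.4
eef_pos: [454.6, 263.3, 103.1]
tcp_rot: [1.97, 1.563, 0.394]
contact_force: [-0.6, 0.3, 0.1]
opening: 0.994
```

```bash
python3 - <<'E'
from h import *
s=r.sense(); print(s['clock'],s['eef_pos'],s['tcp_rot'],s['contact_force'],s['opening']*85.4)
cp,p,d=grab('wrist','w5'); 
for o in bobbins(cp,p,d): print(o)
grab('scene','s5')
E
```

```text
8.4 [454.6256494  263.26510625 103.12056968] [1.96955264 1.56325456 0.39420358] [-0.64531622  0.33650692  0.11592621] 84.89081048786252
(array([569.3, 273.2,  50. ]), array([298.2,  22.6]), array([26., 39.]))
(array([554.8, 362.2,  50. ]), array([144.5,  50.9]), array([39., 40.]))
(array([549.1, 343. ,  50. ]), array([179. ,  61.5]), array([32., 15.]))
(array([473.4, 344.9,  50. ]), array([190.6, 187.6]), array([13., 19.]))
(array([456.6, 360.2,  50. ]), array([170.3, 212.3]), array([39., 38.]))
(array([453.3, 263.7,  50. ]), array([315.9, 216.6]), array([39., 39.]))
```

View pics/w5.png

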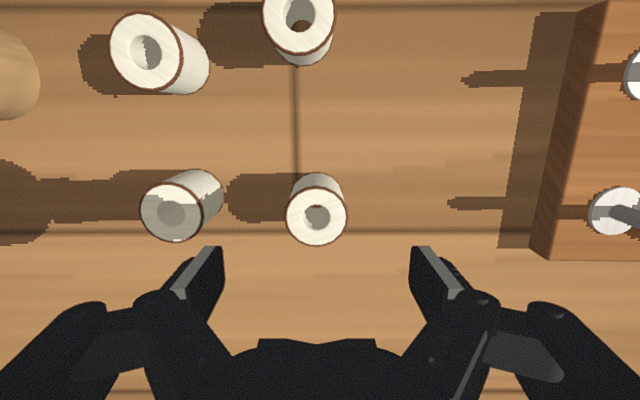

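View pics/s5.png

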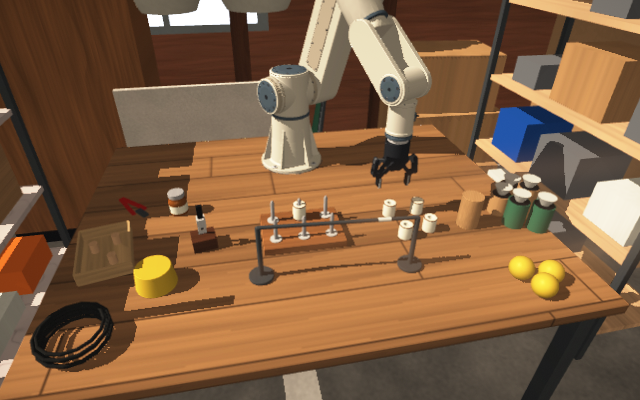

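step_arm(rows=[[-1.1,0.4,-45,0,0,0,75],[-1.1,0.4,-84,0,0,0,65],[-1.1,0.4,-84,0,0,0,50],[-1.1,0.4,-84,0,0,0,38],[-1.1,0.4,-84,0,0,0,38],[-1.1,0.4,-84,0,0,0,38],[-1.1,0.4,-50,0,0,0,38],[-1.1,0.4,0,0,0,0,38]], force=35)

```text
clock: 9.5
eef_pos: [452.6, 263.4, 103.5]
tcp_rot: [1.914, 1.566, 0.339]
contact_force: [0.4, -0.2, -0.6]
opening: 0.492
```

```bash
cat >> h.py <<'E'
def held(name=None,off=18.5):
    s=r.sense(); e=s['eef_pos']; print(round(s['clock'],2),e.round(1),s['tcp_rot'].round(3),s['contact_force'].round(1),round(s['opening']*85.4,1))
    cp,p,d=grab('wrist',name); P=cloud(cp,d)
    # top ring height: median depth in window about image of the held bobbin's top
    c=proj(cp,[e[0],e[1],e[2]-off+50])[0].astype(int)
    w=P[c[1]-25:c[1]+25,c[0]-30:c[0]+30,2]; w=w[(w>e[2]+10)&(w<e[2]+50)]; print('top z rel tcp',np.nanmedian(w)-e[2])
    zt=e[2]-off+50
    for o in bobbins(cp,p,d,zt=zt,zref=zt):
        if np.hypot(*(o[0][:2]-e[:2]))<12: print('held',o, (o[0]-e).round(1))
E
python3 -c "
from h import *
held('w6')"
```

```text
9.5 [452.6 263.4 103.5] [1.914 1.566 0.339] [ 0.4 -0.2 -0.6] 42.0
top z rel tcp 30.83882233501788
held (array([453.5, 263.3, 135. ]), array([316.6, 281.6]), array([39., 38.])) [ 0.9 -0.1 31.5]
```

View pics/w6.png

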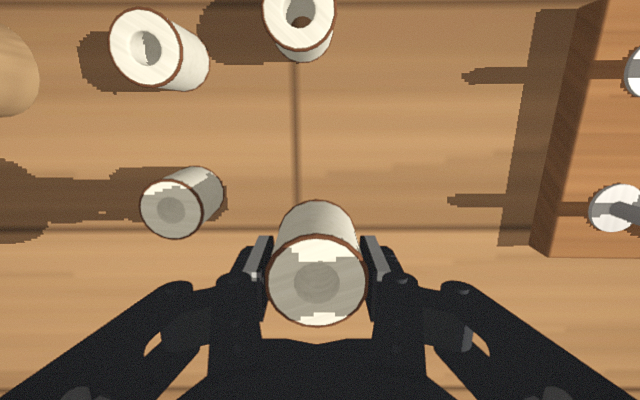

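step_arm(rows=[[0,0,27,0,0,0,38],[0,-45,28,0,0,0,38],[-2,-100,28,0,0,0,38],[-4,-155,28,0,0,0,38],[-4.2,-205,28,0,0,0,38],[-4.2,-218.2,28,0,0,0,38],[-4.2,-218.2,28,0,0,0,38],[-4.2,-218.2,24,0,0,0,38]])

```text
clock: 10.55
eef_pos: [452.3, 48.2, 134.3]
tcp_rot: [2.024, 1.555, 0.45]
contact_force: [0.3, -0.8, -1.6]
opening: 0.487
```

```bash
python3 -c "
from h import *
held('w7')"
```

```text
10.55 [452.3  48.2 134.3] [2.024 1.555 0.45 ] [ 0.3 -0.8 -1.6] 41.6
top z rel tcp 30.819530572449764
held (array([452.9,  47.9, 165.8]), array([316.5, 281.5]), array([38., 38.])) [ 0.6 -0.3 31.5]
```

step_arm(rows=[[-3.7,-2.9,-4,0,0,0,38],[-3.7,-2.9,-8,0,0,0,38],[-3.7,-2.9,-18,0,0,0,38],[-3.7,-2.9,-34,0,0,0,38],[-3.7,-2.9,-54,0,0,0,38],[-3.7,-2.9,-74,0,0,0,38],[-3.7,-2.9,-86.5,0,0,0,38],[-3.7,-2.9,-86.5,0,0,0,38]])

```text
clock: 11.6
eef_pos: [447.9, 45.4, 46.3]
tcp_rot: [2.075, 1.557, 0.502]
contact_force: [-0.8, -0.1, -0.3]
opening: 0.49
```

```bash
python3 -c "
from h import *
held('w8')"
```

```text
11.6 [447.9  45.4  46.3] [2.075 1.557 0.502] [-0.8 -0.1 -0.3] 41.8
top z rel tcp 33.22778032496193
held (array([447.6,  45.2,  77.8]), array([316.3, 283.9]), array([39., 39.])) [-0.3 -0.2 31.5]
```

View pics/w8.png

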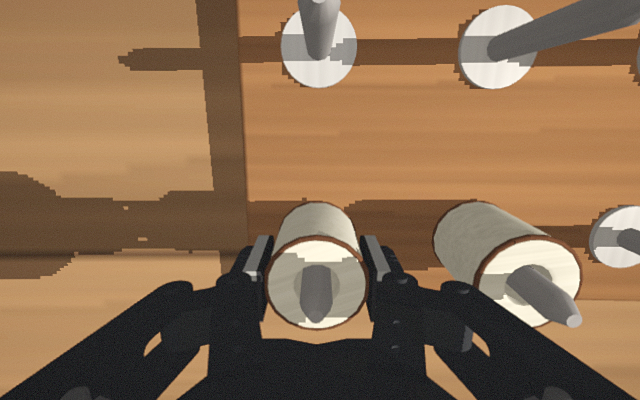

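step_arm(rows=[[0,0,0,0,0,0,56],[0,0,0,0,0,0,60],[0,0,0,0,0,0,60],[0,0,20,0,0,0,60],[0,0,60,0,0,0,60],[5,20,95,-0.007,0.012,0,60],[30,55,95,-0.007,0.012,0,80],[60,105,95,-0.007,0.012,0,85]])

```text
clock: 12.65
eef_pos: [508.9, 150.9, 142.6]
tcp_rot: [1.373, 1.569, -0.202]
contact_force: [0.9, 0.2, 0.4]
opening: 0.994
```

step_arm(rows=[[25,50,-2,0,0,0,85],[50,100,-5,0,0,0,85],[65,120,-20,0,0,0,85],[65,122,-37,0,0,0,85],[65,122,-37,0,0,0,85],[65,122,-37,0,0,0,85],[65,122,-37,0,0,0,85],[65,122,-37,0,0,0,85]])

```text
clock: 13.65
eef_pos: [574.2, 272.6, 106.4]
tcp_rot: [1.601, 1.568, 0.026]
contact_force: [1.3, -0.7, -0.6]
opening: 0.996
```

```bash
python3 - <<'E'
from h import *
s=r.sense(); print(s['clock'],s['eef_pos'],s['tcp_rot'],s['contact_force'],s['opening']*85.4)
cp,p,d=grab('wrist','w9'); 
for o in bobbins(cp,p,d): print(o)
E
```

```text
13.65 [574.15385092 272.62727686 106.37794556] [1.60134774 1.56805387 0.02560304] [ 1.28328769 -0.74185178 -0.64006364] 85.0896842958349
(array([574.1, 273. ,  50. ]), array([315.8, 212.8]), array([39., 39.]))
(array([556.2, 363.2,  50. ]), array([185., 238.]), array([37., 39.]))
(array([475. , 342.6,  50. ]), array([224.8, 337. ]), array([27., 18.]))
(array([467.8,  42.1,  50. ]), array([621.8, 344.6]), array([23., 33.]))
```

View pics/w9.png

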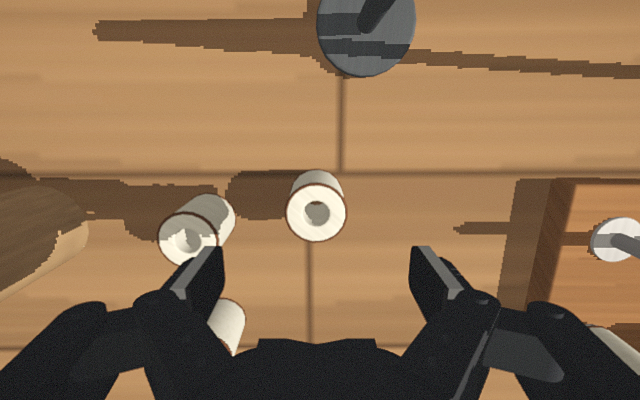

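step_arm(rows=[[0,0.4,-40,0,0,0,70],[0,0.4,-86.5,0,0,0,60],[0,0.4,-86.5,0,0,0,50],[0,0.4,-86.5,0,0,0,38],[0,0.4,-86.5,0,0,0,38],[0,0.4,-86.5,0,0,0,38],[0,0.4,-40,0,0,0,38],[0,0.4,15,0,0,0,38]], force=35)

```text
clock: 14.7
eef_pos: [573.5, 272.8, 122.2]
tcp_rot: [1.087, 1.569, -0.489]
contact_force: [1.2, 0.1, -0.3]
opening: 0.48
```

```bash
python3 -c "
from h import *
held('w10')"
```

```text
14.7 [573.5 272.8 122.2] [ 1.087  1.569 -0.489] [ 1.2  0.1 -0.3] 41.0
top z rel tcp 30.1607245829245
held (array([575. , 272.7, 153.7]), array([316.6, 280.4]), array([39., 38.])) [ 1.5 -0.1 31.5]
```

step_arm(rows=[[0,-30,8,0,0,0,38],[-5,-85,9,0,0,0,38],[-10,-140,9,0,0,0,38],[-20,-195,9,0,0,0,38],[-28,-250,9,0,0,0,38],[-31,-300,9,0,0,0,38],[-31.2,-313.8,9,0,0,0,38],[-31.2,-313.8,9,0,0,0,38]])

```text
clock: 15.75
eef_pos: [546.6, -39.5, 140.0]
tcp_rot: [1.911, 1.558, 0.334]
contact_force: [-0.1, -0.2, -0.8]
opening: 0.482
```

```bash
python3 -c "
from h import *
held('w11')"
```

```text
15.75 [546.6 -39.5 140. ] [1.911 1.558 0.334] [-0.1 -0.2 -0.8] 41.2
top z rel tcp 30.14866405674468
held (array([547.8, -39.7, 171.5]), array([316.5, 280.3]), array([38., 38.])) [ 1.2 -0.2 31.5]
```

View pics/w11.png

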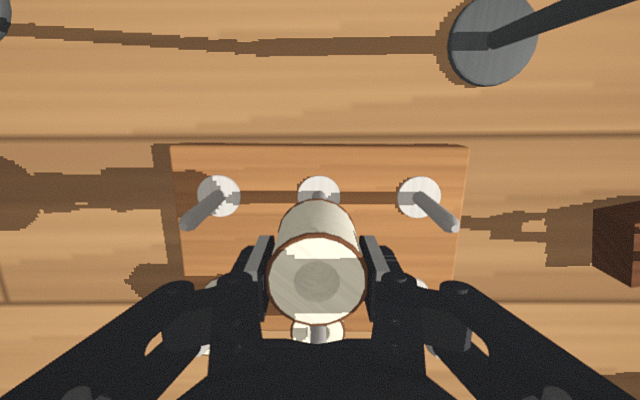

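step_arm(rows=[[-4.4,-1.4,-5,-0.004,0.012,0,38],[-4.4,-1.4,-10,-0.004,0.012,0,38],[-4.4,-1.4,-24,-0.004,0.012,0,38],[-4.4,-1.4,-40,-0.004,0.012,0,38],[-4.4,-1.4,-60,-0.004,0.012,0,38],[-4.4,-1.4,-80,-0.004,0.012,0,38],[-4.4,-1.4,-91.5,-0.004,0.012,0,38],[-4.4,-1.4,-91.5,-0.004,0.012,0,38]])

```text
clock: 16.8
eef_pos: [541.8, -40.0, 47.4]
tcp_rot: [-1.853, 1.569, 2.853]
contact_force: [-0.0, 0.8, -0.5]
opening: 0.48
```

```bash
python3 -c "
from h import *
held('w12')"
```

```text
16.8 [541.8 -40.   47.4] [-1.853  1.569  2.853] [-0.   0.8 -0.5] 41.0
top z rel tcp 32.31557298335801
held (array([542.3, -40. ,  78.9]), array([316.4, 282.9]), array([39., 39.])) [ 0.5 -0.  31.5]
```

View pics/w12.png

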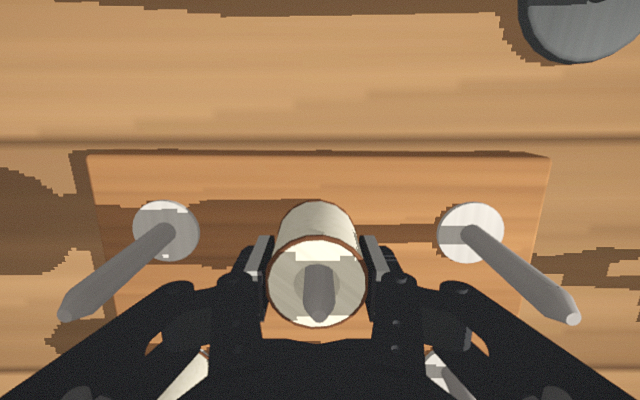

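step_arm(rows=[[0,0,0,0,0,0,56],[0,0,0,0,0,0,60],[0,0,0,0,0,0,60],[0,0,30,0,0,0,60],[0,0,75,0,0,0,60],[0,15,95,0,0,0,60],[0,60,95,0,0,0,80],[2,115,95,0,0,0,85]])

```text
clock: 17.85
eef_pos: [544.3, 75.6, 143.4]
tcp_rot: [2.543, 1.57, 0.965]
contact_force: [1.0, 0.1, -0.4]
opening: 0.997
```

step_arm(rows=[[2,55,0,0,0,0,85],[4,110,0,0,0,0,85],[6,165,0,0,0,0,85],[8,220,-5,0,0,0,85],[10,275,-15,0,0,0,85],[11,287,-35,0,0,0,85],[11,287,-37,0,0,0,85],[11,287,-37,0,0,0,85]])

```text
clock: 18.85
eef_pos: [555.1, 361.0, 106.2]
tcp_rot: [-0.849, 1.57, -2.428]
contact_force: [0.0, -0.6, -0.2]
opening: 0.993
```

```bash
python3 - <<'E'
from h import *
s=r.sense(); print(s['clock'],s['eef_pos'],s['tcp_rot'],s['contact_force'],s['opening']*85.4)
cp,p,d=grab('wrist','w13'); 
for o in bobbins(cp,p,d): print(o)
E
```

```text
18.85 [555.10393778 361.02577543 106.2316802 ] [-0.84890415  1.56997338 -2.42798679] [ 0.0347301  -0.6272563  -0.22630714] 84.77185542895339
(array([554.6, 361.9,  50. ]), array([314.9, 213.3]), array([39., 39.]))
(array([478.7, 356.4,  50. ]), array([323.4, 310.2]), array([16., 30.]))
(array([462.1, 360.3,  50. ]), array([318.2, 329.3]), array([26., 39.]))
```

View pics/w13.png

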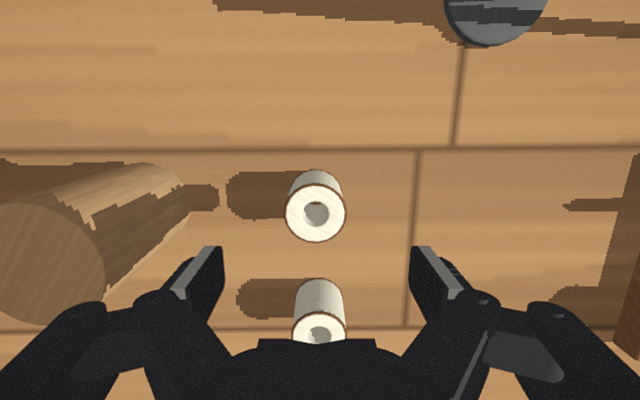

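step_arm(rows=[[-0.4,0.9,-40,0,0,0,70],[-0.4,0.9,-86.5,0,0,0,60],[-0.4,0.9,-86.5,0,0,0,50],[-0.4,0.9,-86.5,0,0,0,38],[-0.4,0.9,-86.5,0,0,0,38],[-0.4,0.9,-86.5,0,0,0,38],[-0.4,0.9,-40,0,0,0,38],[-0.4,0.9,15,0,0,0,38]], force=35)

```text
clock: 19.9
eef_pos: [554.5, 361.7, 122.6]
tcp_rot: [-0.945, 1.569, -2.525]
contact_force: [0.8, 0.5, -0.2]
opening: 0.474
```

```bash
python3 -c "
from h import *
held('w14')"
```

```text
19.9 [554.5 361.7 122.6] [-0.945  1.569 -2.525] [ 0.8  0.5 -0.2] 40.5
top z rel tcp 29.06443013331443
held (array([555.7, 361.6, 154.1]), array([316.6, 281.3]), array([39., 38.])) [ 1.2 -0.1 31.5]
```

step_arm(rows=[[0,-30,8,0,0,0,38],[-2,-85,9,0,0,0,38],[-4,-140,9,0,0,0,38],[-7,-195,9,0,0,0,38],[-10,-250,9,0,0,0,38],[-11,-304,9,0,0,0,38],[-11.2,-317.6,9,0,0,0,38],[-11.2,-317.6,9,0,0,0,38]])

```text
clock: 20.95
eef_pos: [547.3, 46.1, 140.8]
tcp_rot: [2.126, 1.56, 0.545]
contact_force: [-0.3, 1.1, -0.7]
opening: 0.469
```

```bash
python3 -c "
from h import *
held('w15')"
```

```text
20.95 [547.3  46.1 140.8] [2.126 1.56  0.545] [-0.3  1.1 -0.7] 40.1
top z rel tcp 29.0753242318099
held (array([548.2,  45.9, 172.3]), array([316.5, 281.4]), array([38., 38.])) [ 0.9 -0.2 31.5]
```

step_arm(rows=[[-4,-1.9,-5,-0.006,0.009,0,38],[-4,-1.9,-10,-0.006,0.009,0,38],[-4,-1.9,-24,-0.006,0.009,0,38],[-4,-1.9,-40,-0.006,0.009,0,38],[-4,-1.9,-60,-0.006,0.009,0,38],[-4,-1.9,-80,-0.006,0.009,0,38],[-4,-1.9,-91,-0.006,0.009,0,38],[-4,-1.9,-91.5,-0.006,0.009,0,38]])

```text
clock: 22.0
eef_pos: [543.1, 45.1, 48.3]
tcp_rot: [-1.147, 1.57, -2.727]
contact_force: [-0.6, 0.2, -0.3]
opening: 0.468
```

```bash
python3 -c "
from h import *
held('w16')"
```

```text
22.0 [543.1  45.1  48.3] [-1.147  1.57  -2.727] [-0.6  0.2 -0.3] 40.0
top z rel tcp 31.04923154279193
held (array([543.3,  45.1,  79.8]), array([316.4, 283.6]), array([39., 38.])) [ 0.2 -0.  31.5]
```

View pics/w16.png

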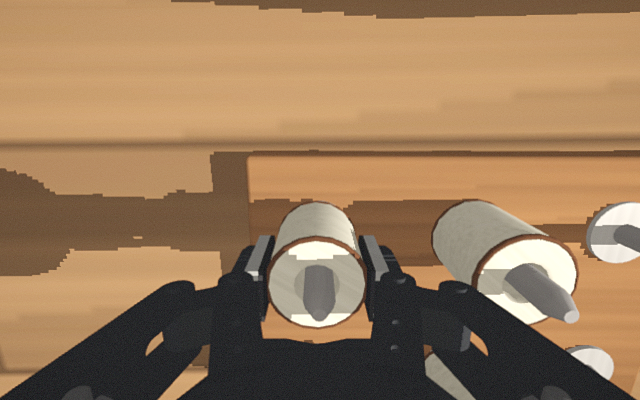

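step_arm(rows=[[0,0,0,0,0,0,56],[0,0,0,0,0,0,60],[0,0,0,0,0,0,60],[0,0,30,0,0,0,60],[0,0,75,0,0,0,60],[-5,15,95,0,0,0,60],[-20,60,95,0,0,0,80],[-35,112,95,0,0,0,85]])

```text
clock: 23.05
eef_pos: [508.1, 157.8, 144.2]
tcp_rot: [1.506, 1.57, -0.076]
contact_force: [1.1, -0.1, -0.5]
opening: 0.999
```

step_arm(rows=[[-15,52,0,0,0,0,85],[-28,104,0,0,0,0,85],[-41,156,0,0,0,0,85],[-52,200,-10,0,0,0,85],[-52,203,-35,0,0,0,85],[-52,203,-37,0,0,0,85],[-52,203,-37,0,0,0,85],[-52,203,-37,0,0,0,85]])

```text
clock: 24.05
eef_pos: [456.9, 360.5, 108.2]
tcp_rot: [2.002, 1.569, 0.419]
contact_force: [-0.1, 0.1, 1.0]
opening: 0.996
```

```bash
python3 - <<'E'
from h import *
s=r.sense(); print(s['clock'],s['eef_pos'],s['tcp_rot'],s['contact_force'],s['opening']*85.4)
cp,p,d=grab('wrist','w17'); 
for o in bobbins(cp,p,d): print(o)
E
```

```text
24.05 [456.88457952 360.54270684 108.16306408] [2.00190535 1.5690169  0.41903864] [-0.14403695  0.06413319  0.98280367] 85.06287636621164
(array([456.3, 360. ,  50. ]), array([317.2, 212.5]), array([40., 39.]))
```

View pics/w17.png

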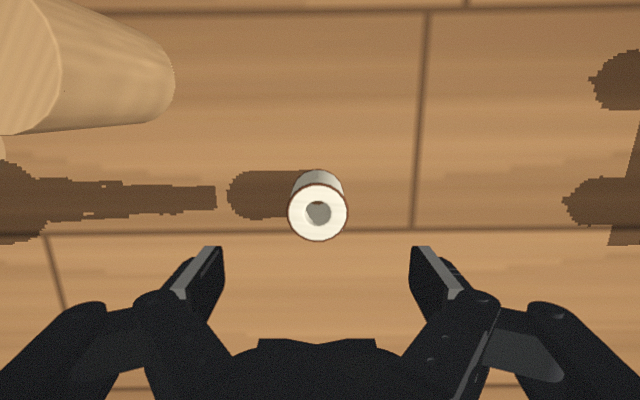

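step_arm(rows=[[-0.6,-0.5,-40,0,0,0,70],[-0.6,-0.5,-88,0,0,0,60],[-0.6,-0.5,-88.5,0,0,0,50],[-0.6,-0.5,-88.5,0,0,0,38],[-0.6,-0.5,-88.5,0,0,0,38],[-0.6,-0.5,-88.5,0,0,0,38],[-0.6,-0.5,-40,0,0,0,38],[-0.6,-0.5,15,0,0,0,38]], force=35)

```text
clock: 25.1
eef_pos: [455.8, 359.7, 124.3]
tcp_rot: [1.5, 1.57, -0.083]
contact_force: [0.6, 0.6, -0.2]
opening: 0.479
```

```bash
python3 -c "
from h import *
held('w18')"
```

```text
25.1 [455.8 359.7 124.3] [ 1.5    1.57  -0.083] [ 0.6  0.6 -0.2] 40.9
top z rel tcp 29.95837869879972
held (array([457.3, 359.7, 155.8]), array([316.5, 280.6]), array([39., 38.])) [ 1.5 -0.  31.5]
```

step_arm(rows=[[0,-30,10,0,0,0,38],[-1,-85,14,0,0,0,38],[-2,-140,14,0,0,0,38],[-3,-195,14,0,0,0,38],[-4,-250,14,0,0,0,38],[-5,-305,14,0,0,0,38],[-7,-360,14,0,0,0,38],[-8,-415,14,0,0,0,38]])

```text
clock: 26.15
eef_pos: [451.2, -54.4, 146.8]
tcp_rot: [2.103, 1.559, 0.521]
contact_force: [0.7, 0.2, -1.6]
opening: 0.479
```

```bash
python3 -c "
from h import *
held('w19')"
```

```text
26.15 [451.2 -54.4 146.8] [2.103 1.559 0.521] [ 0.7  0.2 -1.6] 40.9
top z rel tcp 29.95778045249949
held (array([452.4, -54.7, 178.3]), array([316.6, 280.6]), array([38., 38.])) [ 1.2 -0.3 31.5]
```

Shift to spindle 2: (-5, -70), tilt fix, hover at z≈131.

step_arm(rows=[[-2,-35,-3,-0.006,0.01,0,38],[-5,-65,-8,-0.006,0.01,0,38],[-5,-70.4,-14,-0.006,0.01,0,38],[-5,-70.4,-15,-0.006,0.01,0,38],[-5,-70.4,-15,-0.006,0.01,0,38],[-5,-70.4,-15,-0.006,0.01,0,38],[-5,-70.4,-15,-0.006,0.01,0,38],[-5,-70.4,-15,-0.006,0.01,0,38]])

```text
clock: 27.2
eef_pos: [446.2, -129.5, 132.0]
tcp_rot: [0.381, 1.568, -1.202]
contact_force: [0.6, -0.9, -0.5]
opening: 0.478
```

```bash
python3 -c "
from h import *
held('w20')"
```

```text
27.2 [ 446.2 -129.5  132. ] [ 0.381  1.568 -1.202] [ 0.6 -0.9 -0.5] 40.9
top z rel tcp 30.019236497147006
held (array([ 447.7, -129.5,  163.5]), array([316.4, 280.6]), array([39., 38.])) [ 1.5  0.  31.5]
```

View pics/w20.png

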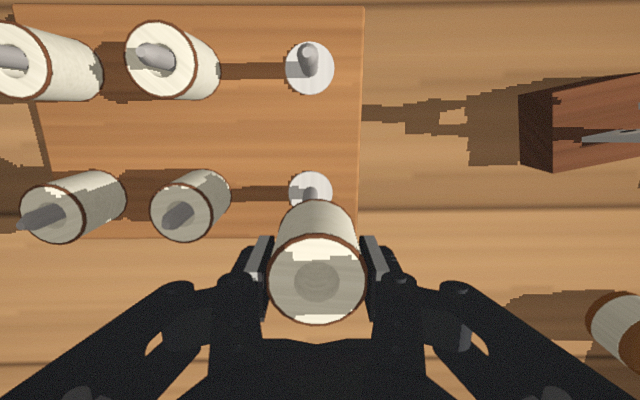

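step_arm(rows=[[0,4.7,-2,0,0,0,38],[0,4.7,-5,0,0,0,38],[0,4.7,-16,0,0,0,38],[0,4.7,-32,0,0,0,38],[0,4.7,-52,0,0,0,38],[0,4.7,-73,0,0,0,38],[0,4.7,-84,0,0,0,38],[0,4.7,-84,0,0,0,38]])

```text
clock: 28.25
eef_pos: [445.9, -124.9, 47.2]
tcp_rot: [-0.061, 1.569, -1.645]
contact_force: [0.1, -0.9, -1.1]
opening: 0.482
```

```bash
python3 -c "
from h import *
held('w21')"
```

```text
28.25 [ 445.9 -124.9   47.2] [-0.061  1.569 -1.645] [ 0.1 -0.9 -1.1] 41.1
top z rel tcp 32.51851146989003
held (array([ 446.1, -124.9,   78.7]), array([316.5, 283.6]), array([39., 39.])) [ 0.2 -0.  31.5]
```

View pics/w21.png

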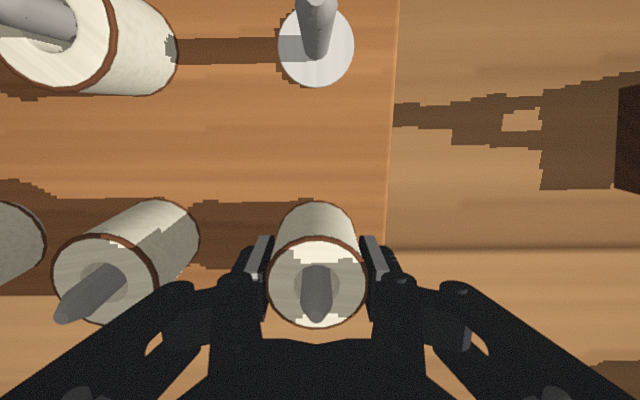

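step_arm(rows=[[0,0,0,0,0,0,56],[0,0,0,0,0,0,60],[0,0,0,0,0,0,60],[0,0,30,0,0,0,60],[0,0,80,0,0,0,60],[0,0,135,0,0,0,60],[5,0,185,0,0,0,60],[30,0,230,0,0,0,60]])

```text
clock: 29.3
eef_pos: [475.4, -124.8, 279.8]
tcp_rot: [0.396, 1.568, -1.188]
contact_force: [1.0, -0.1, -0.7]
opening: 0.702
```

step_arm(rows=[[20,5,25,0,0,0,60],[45,5,55,0,0,0,60],[64,5,70,0,0,0,60],[64,5,70,0,0,0,60],[64,5,70,0,0,0,60],[64,5,70,0,0,0,60],[64,5,70,0,0,0,60],[64,5,70,0,0,0,60]])

```text
clock: 30.3
eef_pos: [539.2, -119.8, 349.7]
tcp_rot: [0.336, 1.568, -1.248]
contact_force: [-0.9, -0.5, -0.4]
opening: 0.704
```

```bash
python3 - <<'E'
from h import *
s=r.sense(); print(s['clock'],s['eef_pos'],s['tcp_rot'],s['contact_force'],s['opening']*85.4)
cp,p,d=grab('wrist','w22'); np.save('pics/w22d.npy',d)
np.savez('pics/w22cp.npz',T=cp[0],K=cp[1],D=cp[2])
for o in bobbins(cp,p,d,zt=78,zref=78): print(o)
E
```

```text
30.3 [ 539.15266213 -119.84194378  349.65662209] [ 0.33575163  1.56809129 -1.24791614] [-0.90519676 -0.52858666 -0.3981028 ] 60.114207709182324
(array([543.6,  42.4,  78. ]), array([193.9, 158.1]), array([41., 45.]))
(array([542.2, -39.9,  78. ]), array([255.9, 158.4]), array([39., 38.]))
(array([450.1,  42.6,  78. ]), array([201.7, 223.9]), array([44., 44.]))
(array([449.8, -40.9,  78. ]), array([260.8, 223.2]), array([45., 41.]))
(array([ 447.2, -125.7,   78. ]), array([320.8, 224.2]), array([44., 38.]))
(array([ 319. , -438.9,   78. ]), array([527.8, 300.7]), array([35., 38.]))
```

View pics/w22.png

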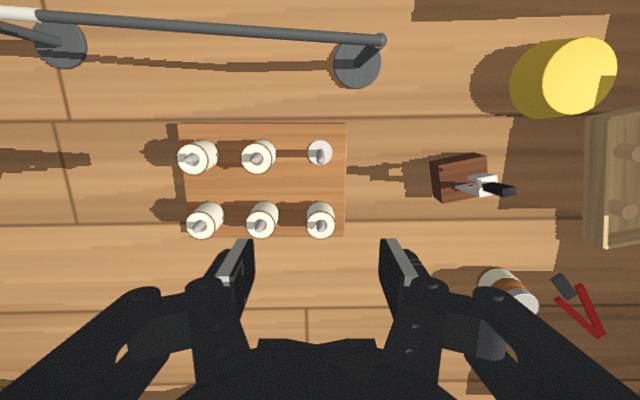

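```bash
python3 - <<'E'
from h import *
p=cv2.imread('pics/w22.png')[:,:,::-1]; d=np.load('pics/w22d.npy'); z=np.load('pics/w22cp.npz'); cp=(z['T'],z['K'],z['D'])
P=cloud(cp,d); m=(P[...,2]>140)&(P[...,2]<200); m[120:]=0
print(np.nanmedian(P[...,2][m]))
# per-column centre of dark/white rail using depth mask refined by colour
pts=[]
for u in range(5,376,5):
    v=np.nonzero(m[:,u])[0]
    if len(v)>3: pts.append((u,v.mean(),len(v)))
pts=np.array(pts); q=plane(cp,pts[:,:2],170)[:,:2]
A=np.polyfit(q[:,1],q[:,0],1); res=q[:,0]-np.polyval(A,q[:,1]); k=abs(res)<2.5; A=np.polyfit(q[k,1],q[k,0],1)
print(A, k.sum(),len(k),res.std()); print(pts[:,2].mean())
v,u=np.nonzero(m); 
Q=plane(cp,np.c_[u,v],170); print('y ext',Q[:,1].min(),Q[:,1].max())
cv2.imwrite('pics/z5.png',cv2.resize(p[0:100,0:400,::-1],None,fx=2,fy=2,interpolation=cv2.INTER_CUBIC))
cv2.imwrite('pics/z6.png',cv2.resize(p[130:230,410:540,::-1],None,fx=5,fy=5,interpolation=cv2.INTER_CUBIC))
# top
t=np.load('pics/top0p.npy'); td=np.load('pics/top0d.npy'); ct=campose('top'); 
PT=cloud(ct,td); mt=(PT[...,2]>145)&(PT[...,2]<200)
vv,uu=np.nonzero(mt); s=(uu>250)&(uu<395)&(vv>120)&(vv<150); 
pts=[(x,vv[s&(uu==x)].mean()) for x in range(258,388) if (s&(uu==x)).any()]
q=plane(ct,pts,170)[:,:2]; A2=np.polyfit(q[:,1],q[:,0],1); print('top',A2,q[:,1].min(),q[:,1].max())
w=(t.min(2)>120)&mt; w[:,:270]=0;w[:,300:]=0; vv,uu=np.nonzero(w); print(uu.min(),uu.max(),vv.mean(), plane(ct,[(uu.min()-.5,132.5),(uu.max()+.5,132.5)],170).round(1))
E
```

```text
174.77880404239696
[7.57903586e-02 6.80491141e+02] 73 75 0.5499504052161791
12.533333333333333
y ext -187.40977495929712 166.30920637388752
top [7.53356260e-02 6.81133053e+02] -171.99963872066795 225.03049777683003
277 289 132.66666666666666 [[693.5 168.1 170. ]
 [693.6 128.1 170. ]]
```

View pics/z6.png

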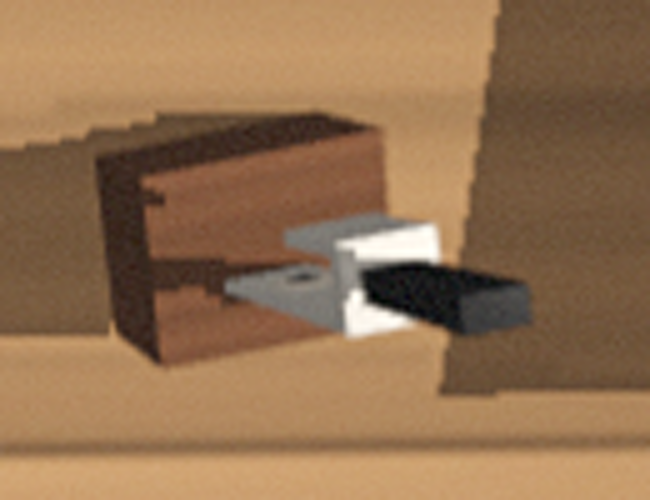

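View pics/z5.png

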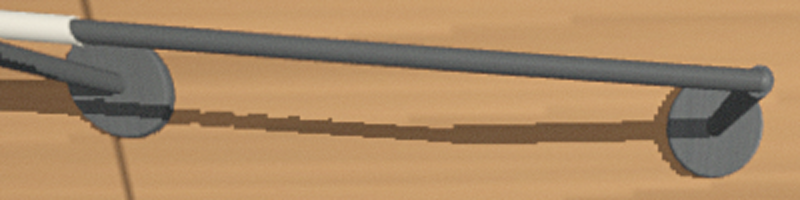

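step_arm(rows=[[-10,-30,-10,0,0,0.18,60],[-20,-60,-20,0,0,0.36,60],[-30,-100,-30,0,0,0.54,60],[-40,-140,-40,0,0,0.72,60],[-45,-180,-50,0,0,0.9,60],[-49,-215,-60,0,0,1.08,60],[-49,-215,-70,0,0,1.26,60],[-49,-215,-80,0,0,1.44,60]])

```text
clock: 31.35
eef_pos: [490.0, -335.5, 269.2]
tcp_rot: [0.419, 1.568, 0.28]
contact_force: [-0.5, -0.0, 0.4]
opening: 0.704
```

step_arm(rows=[[0,0,0,0,0,0.13,60],[0,0,0,0,0,0.13,60],[0,0,0,0,0,0.13,60],[0,0,0,0,0,0.13,60],[0,0,0,0,0,0.13,60],[0,0,0,0,0,0.13,60],[0,0,0,0,0,0.13,60],[0,0,0,0,0,0.13,60]])

```text
clock: 32.35
eef_pos: [490.0, -335.5, 269.1]
tcp_rot: [0.457, 1.568, 0.448]
contact_force: [0.3, 0.1, 0.7]
opening: 0.703
```

```bash
python3 - <<'E'
from h import *
s=r.sense(); print(s['clock'],s['eef_pos'],s['tcp_rot'],s['qpos'].round(2),s['contact_force'],s['opening']*85.4)
print(Ro.from_euler('xyz',s['tcp_rot']).as_matrix().round(3))
cp,p,d=grab('wrist','w23'); np.save('pics/w23d.npy',d)
np.savez('pics/w23cp.npz',T=cp[0],K=cp[1],D=cp[2])
E
```

```text
32.35 [ 489.95189566 -335.4680402   269.12930022] [0.45676913 1.56819662 0.44782957] [-0.6   0.27  1.66  0.    1.21 -0.6 ] [0.33991513 0.05910635 0.69698415] 60.03175379131963
[[ 0.002  0.009  1.   ]
 [ 0.001  1.    -0.009]
 [-1.     0.001  0.002]]
```

View pics/w23.png

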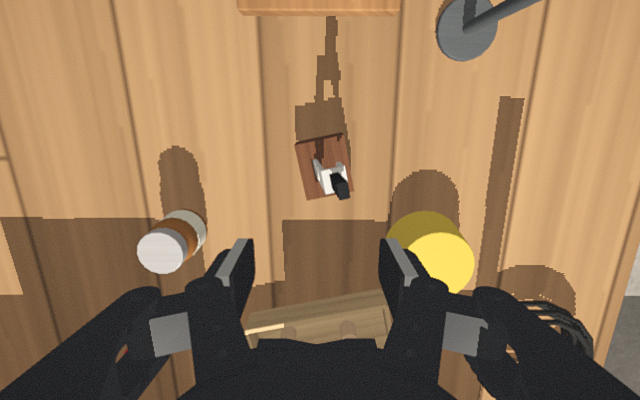

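```bash
python3 - <<'E'
from h import *
p=cv2.imread('pics/w23.png')
cv2.imwrite('pics/z7.png',cv2.resize(p[120:215,280:370],None,fx=7,fy=6.3158,interpolation=cv2.INTER_CUBIC)[:600])
E
```

```text
(no output)
```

View pics/z7.png

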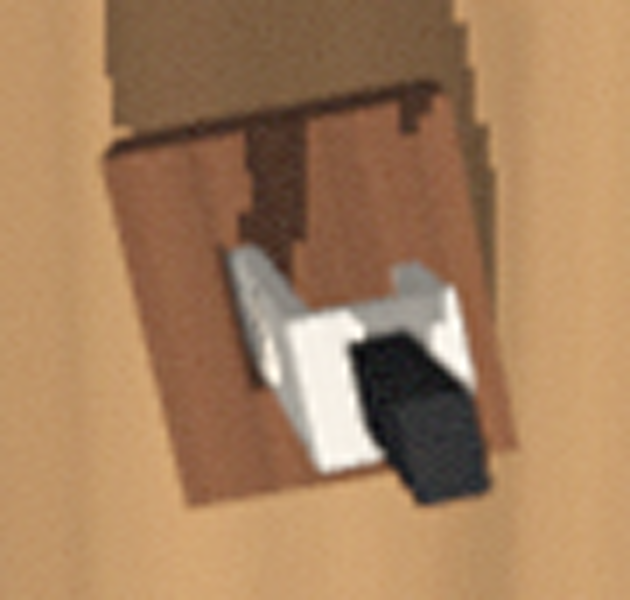

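```bash
python3 - <<'E'
from h import *
z=np.load('pics/w23cp.npz'); cp=(z['T'],z['K'],z['D'])
f=lambda L,h: plane(cp,np.array(L)/[7,6.3158]+[280,120]-.45,h)[:,:2]
for n,L,h in [('tab',[(400,405),(470,390),(490,488),(420,502)],155),('hold',[(108,158),(443,92),(517,447),(190,505)],40),('bridge',[(290,320),(452,288),(475,388),(325,470)],110)]:
    q=f(L,h); print(n,q.round(1).tolist(),q.mean(0).round(1)); 
    a=q[1]-q[0];b=q[0]-q[3];c=q[1]-q[2];e=q[2]-q[3]
    print([round(np.hypot(*v),1) for v in (a,e,b,c)], 'yaw', np.arctan2(a[1],a[0]).round(3),np.arctan2(e[1],e[0]).round(3),np.arctan2(-b[0],b[1]).round(3),np.arctan2(-c[0],c[1]).round(3))
E
```

```text
tab [[507.2, -329.3], [515.6, -327.3], [518.3, -341.0], [509.7, -342.9]] [ 512.7 -335.2]
[np.float64(8.7), np.float64(8.8), np.float64(13.8), np.float64(13.9)] yaw 0.231 0.219 0.187 0.194
hold [[465.2, -309.6], [521.6, -297.9], [535.6, -366.3], [477.8, -377.6]] [ 500.1 -337.8]
[np.float64(57.6), np.float64(58.9), np.float64(69.2), np.float64(69.8)] yaw 0.204 0.192 0.184 0.202
bridge [[494.6, -326.7], [517.3, -321.8], [520.8, -337.8], [499.5, -351.0]] [ 508.1 -334.3]
[np.float64(23.2), np.float64(25.0), np.float64(24.8), np.float64(16.3)] yaw 0.21 0.555 0.199 0.217
```

step_arm(rows=[[5,-1,-20,0,0,0.1,60],[10.1,-2.3,-50,0,0,0.206,60],[10.1,-2.3,-85,0,0,0.206,60],[10.1,-2.3,-97,0,0,0.206,60],[10.1,-2.3,-97,0,0,0.206,60],[10.1,-2.3,-97,0,0,0.206,60],[10.1,-2.3,-97,0,0,0.206,60],[10.1,-2.3,-97,0,0,0.206,60]], force=30)

```text
clock: 33.4
eef_pos: [500.4, -338.0, 173.0]
tcp_rot: [0.05, 1.568, 0.247]
contact_force: [1.0, -1.0, 1.0]
opening: 0.702
```

```bash
cat >> h.py <<'E'
def look(name):
    s=r.sense(); print(round(s['clock'],2),s['eef_pos'].round(1),s['tcp_rot'].round(3),s['contact_force'].round(1),round(s['opening']*85.4,1))
    M=Ro.from_euler('xyz',s['tcp_rot']).as_matrix(); print('toolx',M[:,0].round(4),'zaz',np.arctan2(M[1,2],M[0,2]).round(4))
    cp,p,d=grab('wrist',name); np.savez(f'pics/{name}.npz',T=cp[0],K=cp[1],D=cp[2],d=d); return cp,p,d
def load(name):
    z=np.load(f'pics/{name}.npz'); return (z['T'],z['K'],z['D']),cv2.imread(f'pics/{name}.png')[:,:,::-1],z['d']
E
python3 -c "
from h import *
look('w24')"
```

```text
33.4 [ 500.4 -338.   173. ] [0.05  1.568 0.247] [ 1. -1.  1.] 59.9
toolx [ 3.2e-03  8.0e-04 -1.0e+00] zaz 0.197
```

View pics/w24.png

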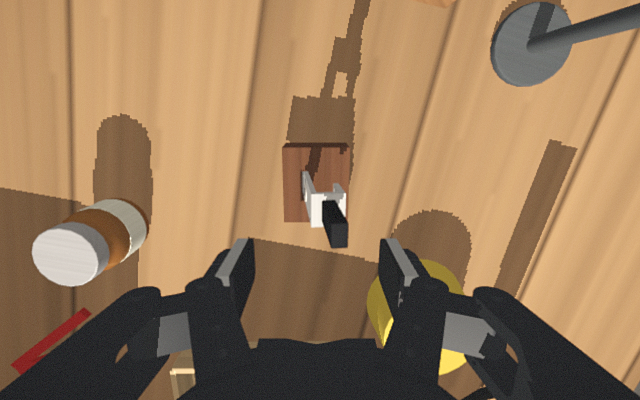

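step_arm(rows=[[0,0,-25,0,0,0,60],[0,0,-50,0,0,0,60],[0,0,-58,0,0,0,60],[0,0,-58,0,0,0,45],[0,0,-58,0,0,0,36],[0,0,-58,0,0,0,28],[0,0,-58,0,0,0,24],[0,0,-58,0,0,0,20]], force=20)

```text
clock: 34.45
eef_pos: [500.4, -338.0, 115.0]
tcp_rot: [0.058, 1.568, 0.255]
contact_force: [1.0, 0.6, -0.1]
opening: 0.232
```

```bash
python3 -c "
from h import *
look('w25')"
```

```text
34.45 [ 500.4 -338.   115. ] [0.058 1.568 0.255] [ 1.   0.6 -0.1] 19.9
toolx [ 3.2e-03  8.0e-04 -1.0e+00] zaz 0.1971
```

View pics/w25.png

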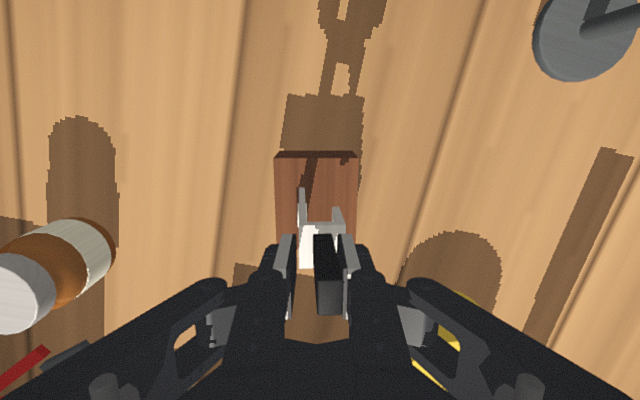

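step_arm(rows=[[0,0,0,0,0,0,16],[0,0,0,0,0,0,12],[0,0,0,0,0,0,8],[0,0,0,0,0,0,6],[0,0,0,0,0,0,6],[0,0,0,0,0,0,6],[0,0,0,0,0,0,6],[0,0,0,0,0,0,6]], force=50)

```text
clock: 35.5
eef_pos: [500.2, -338.0, 115.1]
tcp_rot: [0.094, 1.568, 0.291]
contact_force: [-2.9, -1.3, 4.9]
opening: 0.112
```

```bash
python3 -c "
from h import *
look('w26')"
```

```text
35.5 [ 500.2 -338.   115.1] [0.094 1.568 0.291] [-2.9 -1.3  4.9] 9.6
toolx [ 2.8e-03  8.0e-04 -1.0e+00] zaz 0.1971
```

View pics/w26.png

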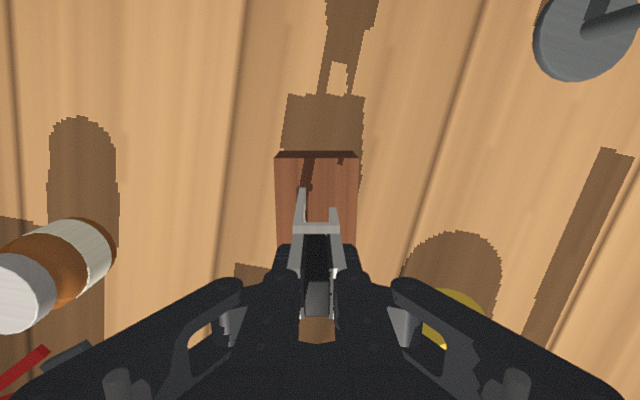

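step_arm(rows=[[0,0,6,0,0,0,6],[0,0,16,0,0,0,6],[0,0,30,0,0,0,6],[0,0,55,0,0,0,6],[0,0,95,0,0,0,6],[0,0,135,0,0,0,6],[0,0,170,0,0,0,6],[0,0,190,0,0,0,6]])

```text
clock: 36.55
eef_pos: [500.8, -338.3, 308.4]
tcp_rot: [-0.387, 1.565, -0.19]
contact_force: [-0.8, -1.0, -1.3]
opening: 0.11
```

step_arm(rows=[[25,25,0,0,0,-0.05,6],[55,55,0,0,0,-0.11,6],[85,90,0,0,0,-0.17,6],[115,125,0,0,0,-0.22,6],[140,155,0,0,0,-0.27,6],[150,175,0,0,0,-0.272,6],[150,185,0,0,0,-0.272,6],[150,190,0,0,0,-0.272,6]])

```text
clock: 37.55
eef_pos: [650.0, -148.4, 308.7]
tcp_rot: [-0.455, 1.565, -0.529]
contact_force: [0.0, 0.1, -1.2]
opening: 0.111
```

```bash
python3 -c "
from h import *
look('w27')
grab('scene','s27')"
```

```text
37.55 [ 650.  -148.4  308.7] [-0.455  1.565 -0.529] [ 0.   0.1 -1.2] 9.5
toolx [ 0.0051 -0.003  -1.    ] zaz -0.0743
```

View pics/w27.png

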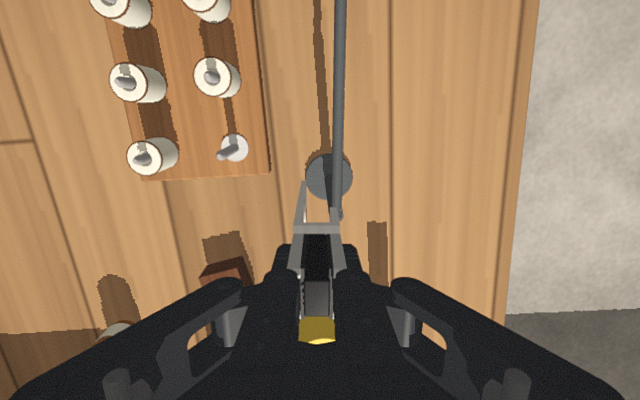

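View pics/s27.png

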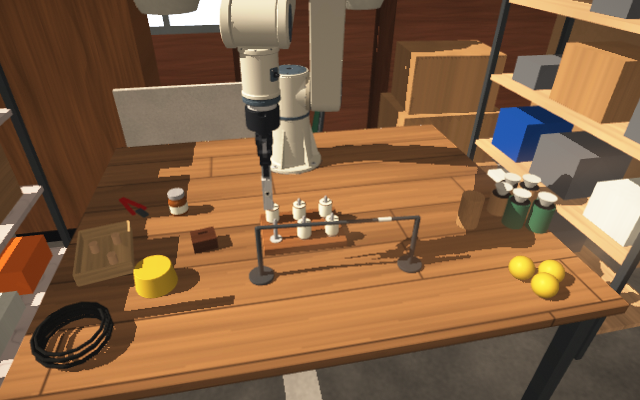

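```bash
python3 - <<'E'
from h import *
cp,p,d=load('w27')
P=cloud(cp,d); m=(P[...,2]>145)&(P[...,2]<200)
m[:,:325]=0;m[:,355:]=0;m[205:]=0
pts=np.array([(np.nonzero(m[v])[0].mean(),v,m[v].sum()) for v in range(2,200,3) if m[v].sum()>3])
q=plane(cp,pts[:,:2],170)[:,:2]; A=np.polyfit(q[:,1],q[:,0],1); res=q[:,0]-np.polyval(A,q[:,1]); k=abs(res)<2; A=np.polyfit(q[k,1],q[k,0],1)
print(A,res.std(),k.sum(),len(k),q[:,1].min(),q[:,1].max(),pts[:,2].mean())
print('end',plane(cp,[(336,218)],170), 'x at -145',np.polyval(A,-145))
cv2.imwrite('pics/z8.png',cv2.resize(p[130:330,260:400,::-1],None,fx=4,fy=3,interpolation=cv2.INTER_CUBIC))
# held guide expected pixels: bridge corners at TCP
s=r.sense();M=Ro.from_euler('xyz',s['tcp_rot']).as_matrix(); e=s['eef_pos']
for n,z in [('bridge top',5),('leg bottom',105),('prong bottom',35)]:
  for y in(-12,12):
    for x in ((-12,12) if n[0]=='b' else ((-12,-8) if n[0]=='l' else (8,12))):
      print(n,x,y,proj(cp,e+M@np.array([z,y,x]))[0].round(1))
E
```

```text
[7.46424064e-02 6.80413359e+02] 0.17585714784047796 66 66 -163.00716475783622 -2.131711342913519 11.545454545454545
end [[ 666.66277665 -183.91502292  170.        ]] x at -145 669.5902101272989
bridge top -12 -12 [294.6 267.2]
bridge top 12 -12 [340.1 267.3]
bridge top -12 12 [293.7 224.6]
bridge top 12 12 [341.1 224.7]
leg bottom -12 -12 [302.5 207.7]
leg bottom -8 -12 [307.3 207.7]
leg bottom -12 12 [302.2 179.7]
leg bottom -8 12 [307.1 179.7]
prong bottom 8 -12 [330.1 243.2]
prong bottom 12 -12 [336.5 243.2]
prong bottom 8 12 [330.6 206.3]
prong bottom 12 12 [337.3 206.3]
```

View pics/z8.png

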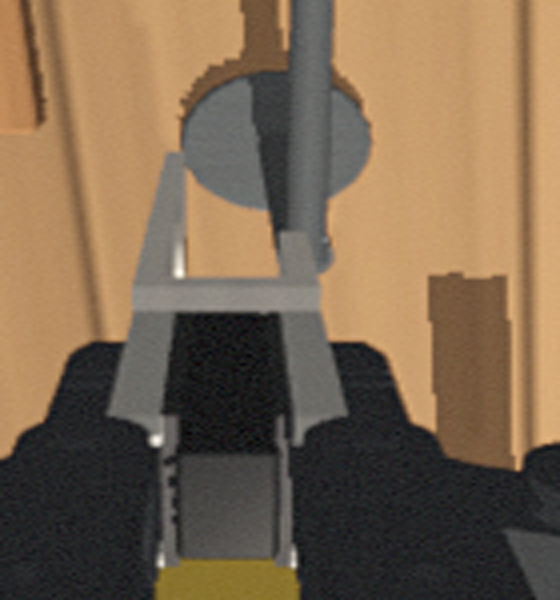

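step_arm(rows=[[8,2,0,0.003,0.005,0,6],[16,3.4,0,0.003,0.005,0,6],[19.6,3.4,0,0.003,0.005,0,6],[19.6,3.4,0,0.003,0.005,0,6],[19.6,3.4,0,0.003,0.005,0,6],[19.6,3.4,0,0.003,0.005,0,6],[19.6,3.4,-4,0.003,0.005,0,6],[19.6,3.4,-8,0.003,0.005,0,6]])

```text
clock: 38.65
eef_pos: [669.6, -145.3, 300.4]
tcp_rot: [0.443, 1.57, 0.368]
contact_force: [-0.8, -0.9, -0.9]
opening: 0.11
```

```bash
cat >> h.py <<'E'
def rail(cp,p,d,lo=310,hi=340,vmax=190):
    P=cloud(cp,d); m=(P[...,2]>145)&(P[...,2]<200); m[:,:lo]=0;m[:,hi:]=0;m[vmax:]=0
    pts=np.array([(np.nonzero(m[v])[0].mean(),v,m[v].sum()) for v in range(2,vmax,3) if m[v].sum()>3])
    q=plane(cp,pts[:,:2],170)[:,:2]; A=np.polyfit(q[:,1],q[:,0],1); res=q[:,0]-np.polyval(A,q[:,1]); k=abs(res)<2; A=np.polyfit(q[k,1],q[k,0],1)
    print('rail',A,res.std().round(2),k.sum(),len(k),q[:,1].min(),q[:,1].max()); return A
E
python3 -c "
from h import *
cp,p,d=look('w28'); A=rail(cp,p,d,300,340,180); print(np.polyval(A,r.sense()['eef_pos'][1]))
cv2.imwrite('pics/z9.png',cv2.resize(p[100:330,240:400,::-1],None,fx=4,fy=2.6,interpolation=cv2.INTER_CUBIC))
"
```

```text
38.65 [ 669.6 -145.3  300.4] [0.443 1.57  0.368] [-0.8 -0.9 -0.9] 9.4
toolx [ 3.e-04  1.e-04 -1.e+00] zaz -0.075
rail [7.73621829e-02 6.80550873e+02] 0.12 60 60 -138.8547463989774 0.5533979978775534
669.3153698020365
```

View pics/z9.png

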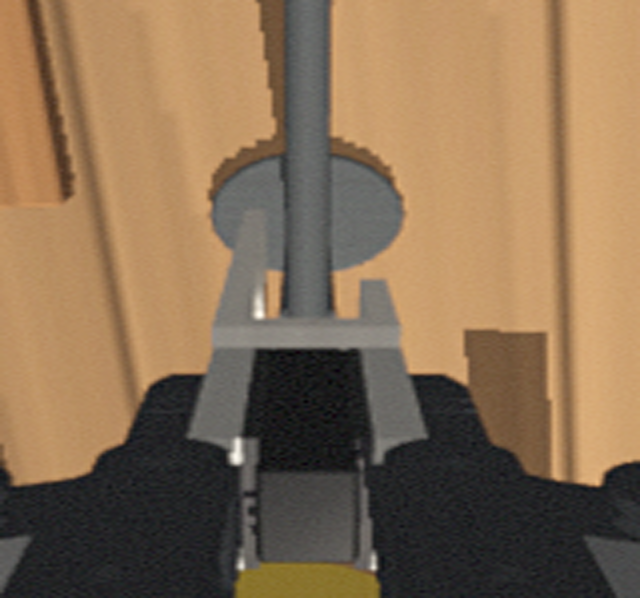

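Rail runs centred in the hook gap (u≈317). Descend.

step_arm(rows=[[0,0,-20,0,0,0,6],[0,0,-40,0,0,0,6],[0,0,-60,0,0,0,6],[0,0,-78,0,0,0,6],[0,0,-94,0,0,0,6],[0,0,-105,0,0,0,6],[0,0,-108,0,0,0,6],[0,0,-108,0,0,0,6]])

```text
clock: 39.7
eef_pos: [669.6, -145.3, 191.9]
tcp_rot: [2.377, 1.57, 2.302]
contact_force: [0.1, 0.7, -0.7]
opening: 0.106
```

```bash
python3 -c "
from h import *
cp,p,d=look('w29'); A=rail(cp,p,d,300,340,180); print(np.polyval(A,r.sense()['eef_pos'][1]))
w=(p.min(2)>150); w[:,:295]=0; w[:,345:]=0; w[150:]=0
v,u=np.nonzero(w); print('mark?',len(v),v.min() if len(v) else 0,v.max() if len(v) else 0,u.mean() if len(v) else 0)
"
```

```text
39.7 [ 669.6 -145.3  191.9] [2.377 1.57  2.302] [ 0.1  0.7 -0.7] 9.1
toolx [-2.e-04  3.e-04 -1.e+00] zaz -0.0749
rail [7.45196982e-02 6.80282609e+02] 0.08 60 60 -113.84916099804803 -29.695295209813864
669.4546360424449
mark? 0 0 0 0
```

View pics/w29.png

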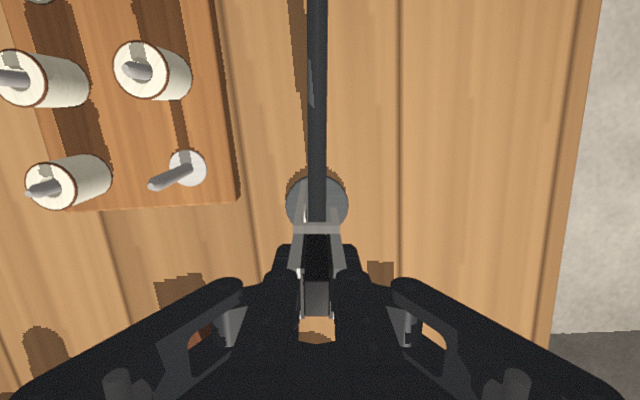

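step_arm(rows=[[0,0,-2,0,0,0,6],[0,0,-4,0,0,0,6],[0,0,-5,0,0,0,6],[0,0,-6,0,0,0,6],[0,0,-6.5,0,0,0,6],[0,0,-7,0,0,0,6],[0,0,-7,0,0,0,6],[0,0,-7,0,0,0,6]])

```text
clock: 40.75
eef_pos: [669.7, -145.3, 185.3]
tcp_rot: [0.575, 1.571, 0.5]
contact_force: [0.7, -0.4, -0.2]
opening: 0.11
```

step_arm(rows=[[0,0,-0.5,0,0,0,6],[0,0,-1,0,0,0,6],[0,0,-1,0,0,0,6],[0,0,-1.5,0,0,0,6],[0,0,-1.5,0,0,0,6],[0,0,-2,0,0,0,6],[0,0,-2,0,0,0,6],[0,0,-2,0,0,0,6]])

```text
clock: 41.75
eef_pos: [669.8, -145.4, 185.0]
tcp_rot: [0.021, 1.57, -0.054]
contact_force: [-4.0, 1.4, 11.4]
opening: 0.106
```

step_arm(rows=[[0.8,10,-0.3,0,0,0,6],[2.3,30,-0.3,0,0,0,6],[3.8,50,-0.3,0,0,0,6],[5.3,70,-0.3,0,0,0,6],[6.8,90,-0.3,0,0,0,6],[8.3,110,-0.3,0,0,0,6],[9.8,130,-0.3,0,0,0,6],[11.3,150,-0.3,0,0,0,6]])

```text
clock: 42.75
eef_pos: [681.3, 6.3, 185.1]
tcp_rot: [-0.184, 1.569, -0.259]
contact_force: [0.3, -2.6, 6.1]
opening: 0.111
```

```bash
python3 -c "
from h import *
cp,p,d=look('w30'); A=rail(cp,p,d,300,340,180); print(np.polyval(A,r.sense()['eef_pos'][1]))
w=(p.min(2)>130)&(p.max(2).astype(int)-p.min(2)<40); w[:,295:345]&=True; w[:,:295]=0; w[:,345:]=0; w[190:]=0
v,u=np.nonzero(w); print('mark?',len(v),v.min() if len(v) else 0,v.max() if len(v) else 0,u.mean() if len(v) else 0)
if len(v): print(plane(cp,[(u.mean(),v.min()-.5),(u.mean(),v.max()+.5)],174.9))
"
```

```text
42.75 [681.3   6.3 185.1] [-0.184  1.569 -0.259] [ 0.3 -2.6  6.1] 9.5
toolx [ 1.7e-03 -4.0e-04 -1.0e+00] zaz -0.0741
rail [7.51913527e-02 6.80403627e+02] 0.11 60 60 39.35282055337378 119.95563333172203
681.0782465916104
mark? 0 0 0 0
```

View pics/w30.png

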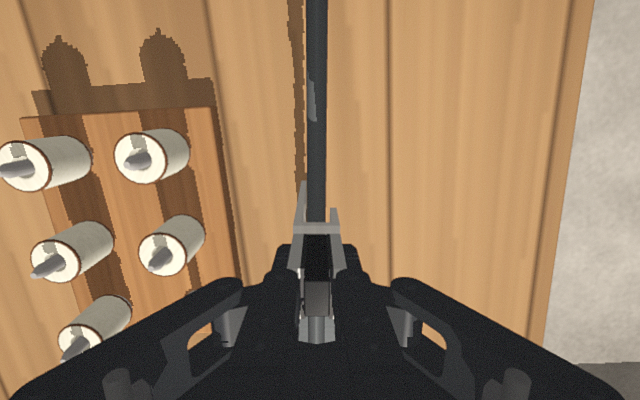

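step_arm(rows=[[0.6,10,-0.3,0,0,0,6],[1.6,25,-0.3,0,0,0,6],[2.8,40,-0.3,0,0,0,6],[3.9,55,-0.3,0,0,0,6],[5,70,-0.3,0,0,0,6],[5,70,-0.3,0,0,0,6],[5,70,-0.3,0,0,0,6],[5,70,-0.3,0,0,0,6]])

```text
clock: 43.8
eef_pos: [686.5, 81.3, 185.1]
tcp_rot: [0.989, 1.567, 0.916]
contact_force: [0.1, 3.1, 5.4]
opening: 0.106
```

```bash
cat > mk.py <<'E'
import sys
from h import *
n=sys.argv[1]
cp,p,d=look(n); A=rail(cp,p,d,300,340,200); print(np.polyval(A,r.sense()['eef_pos'][1]))
g=p[:205,310:325].min(2).astype(float).mean(1)
print('thr rows',[(i,int(g[i])) for i in range(0,205,4)])
e=np.nonzero(np.diff((g>g.min()/2+g.max()/2).astype(int)))[0]; print(e)
th=g.min()/2+g.max()/2
for i in e:
    s=i+(th-g[i])/(g[i+1]-g[i]); print('edge v',round(s,2),plane(cp,[(317,s)],175)[0].round(1),plane(cp,[(317,s)],173)[0].round(1))
E
python3 mk.py w31
```

```text
43.8 [686.5  81.3 185.1] [0.989 1.567 0.916] [0.1 3.1 5.4] 9.1
toolx [ 0.0025  0.0033 -1.    ] zaz -0.0728
rail [7.54337444e-02 6.80399794e+02] 0.11 66 66 104.62803868261338 195.1122842489009
686.5276654827056
thr rows [(0, 57), (4, 58), (8, 56), (12, 57), (16, 56), (20, 59), (24, 57), (28, 58), (32, 58), (36, 59), (40, 57), (44, 57), (48, 58), (52, 59), (56, 58), (60, 58), (64, 59), (68, 57), (72, 57), (76, 144), (80, 144), (84, 161), (88, 165), (92, 167), (96, 166), (100, 166), (104, 172), (108, 171), (112, 172), (116, 178), (120, 177), (124, 177), (128, 157), (132, 142), (136, 142), (140, 142), (144, 143), (148, 144), (152, 57), (156, 60), (160, 58), (164, 58), (168, 58), (172, 56), (176, 59), (180, 57), (184, 58), (188, 58), (192, 58), (196, 58), (200, 58), (204, 58)]
[ 74 149]
edge v 74.72 [692.5 164.4 175. ] [692.5 164.6 173. ]
edge v 149.22 [690.  130.4 175. ] [690.  130.1 173. ]
```

View pics/w31.png

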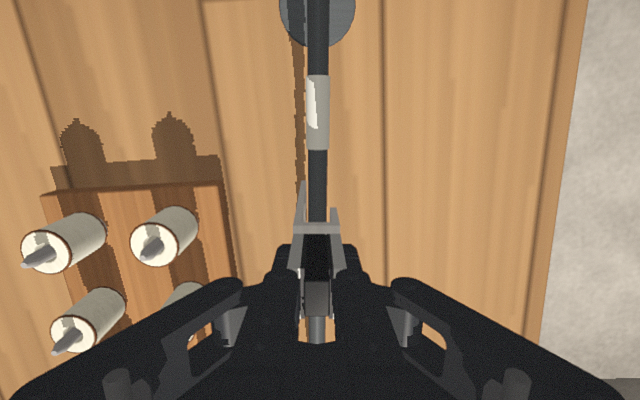

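step_arm(rows=[[0.8,10,-0.3,-0.003,0.002,0,6],[1.9,25,-0.3,-0.003,0.002,0,6],[3,40,-0.3,-0.003,0.002,0,6],[4.1,54,-0.3,-0.003,0.002,0,6],[4.8,63,-0.3,-0.003,0.002,0,6],[5,66.1,-0.3,-0.003,0.002,0,6],[5,66.1,-0.3,-0.003,0.002,0,6],[5,66.1,-0.3,-0.003,0.002,0,6]])

```text
clock: 44.85
eef_pos: [691.4, 148.7, 185.1]
tcp_rot: [0.808, 1.57, 0.736]
contact_force: [0.1, 0.3, 5.4]
opening: 0.109
```

```bash
python3 mk.py w32; python3 -c "
from h import *
p=cv2.imread('pics/w32.png'); cv2.imwrite('pics/z10.png',cv2.resize(p[150:330,260:380],None,fx=5,fy=3.3,interpolation=cv2.INTER_CUBIC))"
```

```text
44.85 [691.4 148.7 185.1] [0.808 1.57  0.736] [0.1 0.3 5.4] 9.3
toolx [ 8.e-04  7.e-04 -1.e+00] zaz -0.0723
rail [7.29483339e-02 6.80971133e+02] 0.11 51 51 171.95396836745076 244.07712092792573
691.8162039419072
thr rows [(0, 79), (4, 78), (8, 78), (12, 75), (16, 77), (20, 77), (24, 76), (28, 73), (32, 74), (36, 64), (40, 60), (44, 60), (48, 65), (52, 57), (56, 59), (60, 59), (64, 59), (68, 60), (72, 60), (76, 60), (80, 61), (84, 62), (88, 62), (92, 64), (96, 64), (100, 64), (104, 67), (108, 67), (112, 66), (116, 80), (120, 74), (124, 72), (128, 60), (132, 59), (136, 59), (140, 60), (144, 59), (148, 59), (152, 60), (156, 59), (160, 59), (164, 60), (168, 59), (172, 59), (176, 60), (180, 60), (184, 59), (188, 59), (192, 60), (196, 58), (200, 58), (204, 58)]
[ 35 113 126]
edge v 35.58 [698.4 247.9 175. ] [698.5 248.3 173. ]
edge v 113.2 [696.1 214.7 175. ] [696.1 214.7 173. ]
edge v 126.72 [695.6 208.5 175. ] [695.6 208.3 173. ]
```

View pics/z10.png

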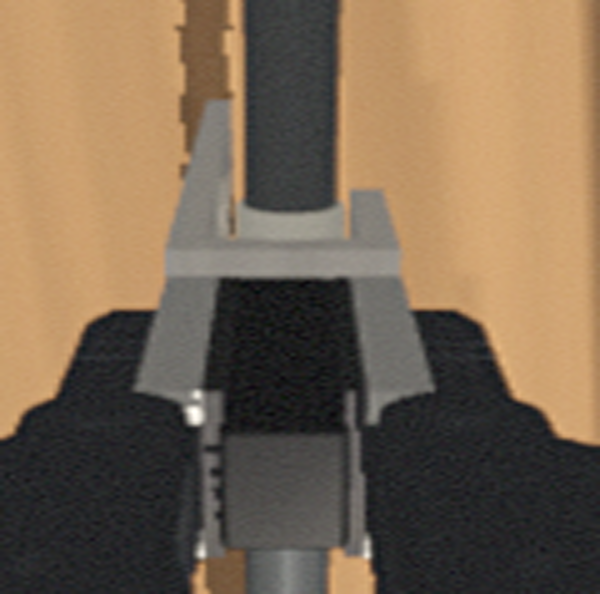

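```bash
python3 -c "
from h import *
cp,p,d=load('w32')
g=p[195:240,314:320].mean(2).mean(1); print([(195+i,int(x)) for i,x in enumerate(g)])
for v in (212,212.7,213.5): print(v,plane(cp,[(317,v)],175)[0].round(1))
for v in (222,222.7,223.5): print('br',v,plane(cp,[(317,v)],175)[0].round(1))
"
```

```text
[(195, 63), (196, 61), (197, 63), (198, 64), (199, 63), (200, 61), (201, 62), (202, 64), (203, 64), (204, 61), (205, 63), (206, 60), (207, 62), (208, 60), (209, 62), (210, 61), (211, 63), (212, 62), (213, 60), (214, 105), (215, 146), (216, 156), (217, 154), (218, 154), (219, 154), (220, 154), (221, 156), (222, 144), (223, 127), (224, 122), (225, 130), (226, 141), (227, 144), (228, 142), (229, 143), (230, 143), (231, 144), (232, 144), (233, 126), (234, 72), (235, 25), (236, 24), (237, 24), (238, 27), (239, 26)]
212 [692.5 165.4 175. ]
212.7 [692.5 165.  175. ]
213.5 [692.5 164.6 175. ]
br 222 [692.1 159.9 175. ]
br 222.7 [692.1 159.5 175. ]
br 223.5 [692.1 159.  175. ]
```

step_arm(rows=[[0,0,0.2,0,0,0,10],[0,0,0.2,0,0,0,13],[0,0,0.2,0,0,0,18],[0,0,0.2,0,0,0,25],[0,0,0.2,0,0,0,35],[0,0,0.2,0,0,0,45],[0,0,0.2,0,0,0,55],[0,0,0.2,0,0,0,60]])

```text
clock: 45.9
eef_pos: [691.4, 148.6, 185.3]
tcp_rot: [0.813, 1.57, 0.741]
contact_force: [0.7, -0.3, -0.4]
opening: 0.705
```

```bash
python3 -c "
from h import *
look('w33')"
```

```text
45.9 [691.4 148.6 185.3] [0.813 1.57  0.741] [ 0.7 -0.3 -0.4] 60.2
toolx [ 8.e-04  7.e-04 -1.e+00] zaz -0.0723
```

View pics/w33.png

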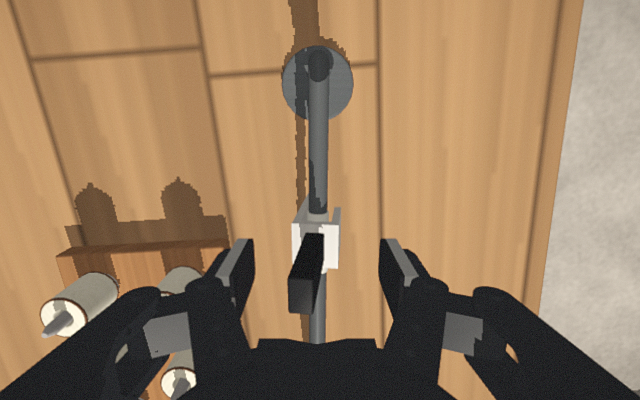

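step_arm(rows=[[0,0,15,0,0,0,60],[0,0,45,0,0,0,60],[0,0,80,0,0,0,60],[0,-20,115,0,0,0,60],[0,-50,130,0,0,0,60],[0,-65,130,0,0,0,60],[0,-65,130,0,0,0,60],[0,-65,130,0,0,0,60]])

```text
clock: 46.95
eef_pos: [691.0, 84.3, 314.2]
tcp_rot: [2.355, 1.569, 2.283]
contact_force: [0.2, 0.0, -0.2]
opening: 0.704
```

```bash
python3 -c "
from h import *
cp,p,d=look('w34')
cv2.imwrite('pics/z11.png',cv2.resize(p[100:230,260:380,::-1],None,fx=6,fy=4.6,interpolation=cv2.INTER_CUBIC))
grab('scene','s34')
cp,p,d=grab('top','t34')
cv2.imwrite('pics/z12.png',cv2.resize(p[110:290,160:480,::-1],None,fx=2.5,fy=2.5,interpolation=cv2.INTER_CUBIC))"
```

```text
46.95 [691.   84.3 314.2] [2.355 1.569 2.283] [ 0.2  0.  -0.2] 60.1
toolx [-9.e-04  1.e-03 -1.e+00] zaz -0.0722
```

View pics/z11.png

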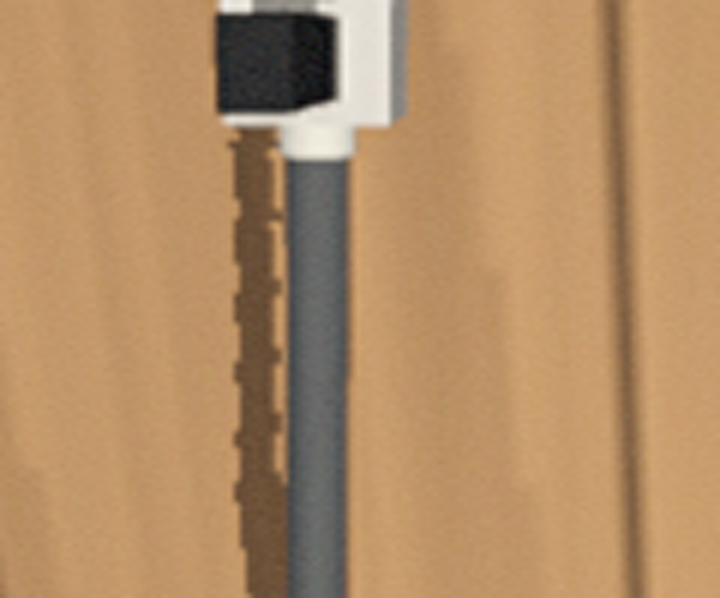

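View pics/s34.png

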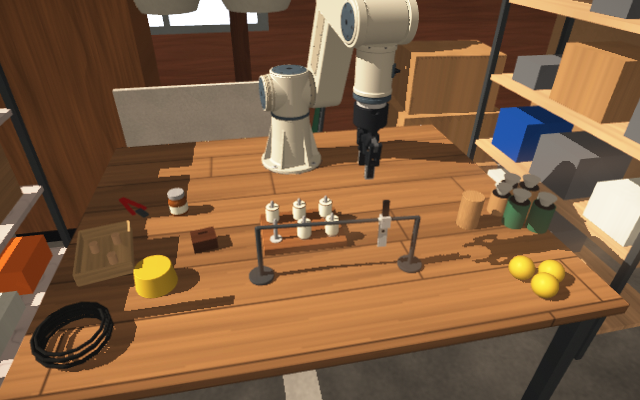

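View pics/z12.png

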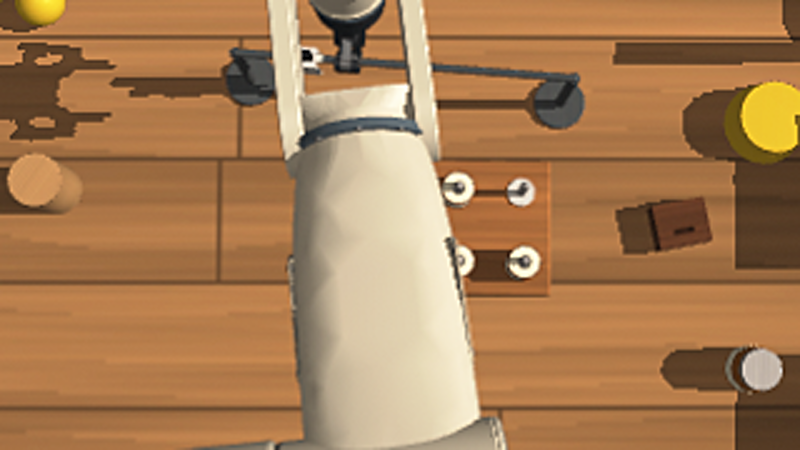

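```bash
python3 -c "
from h import *
cp,p,d=load('w34')
cv2.imwrite('pics/z13.png',cv2.resize(p[70:150,280:350,::-1],None,fx=8,fy=7,interpolation=cv2.INTER_CUBIC))"
```

```text
(no output)
```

View pics/z13.png

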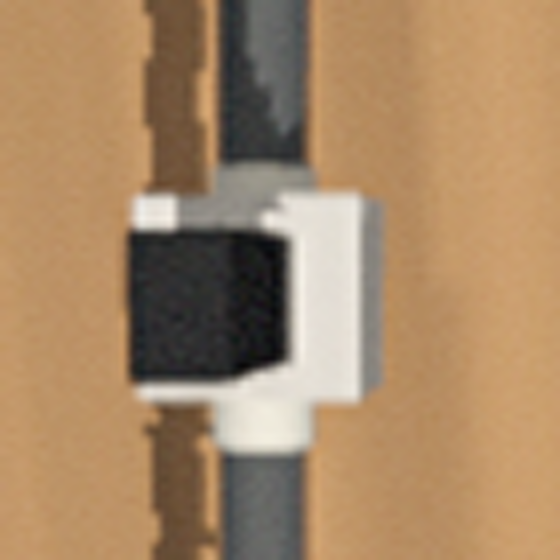

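```bash
python3 -c "
from h import *
cp,p,d=load('w34')
f=lambda y,z:plane(cp,[(317,70+y/7-.45)],z)[0,1].round(1)
print('bridge',f(192,180),f(402,180),(f(192,180)+f(402,180))/2,'mark',f(162,175),f(452,175),(f(162,175)+f(452,175))/2)
print('cam',cp[0][:3,3].round())
"
```

```text
bridge 160.9 136.1 148.5 mark 164.5 129.6 147.05
cam [696. 154. 457.]
```

step_arm(rows=[[-30,-20,10,0,0,0,60],[-80,-45,20,0,0,0,60],[-130,-70,30,0,0,0,60],[-180,-100,40,0,0,0,60],[-220,-140,50,0,0,0,60],[-240,-180,50,0,0,0,60],[-250,-210,50,0,0,0,60],[-250,-210,50,0,0,0,60]])

```text
clock: 48.1
eef_pos: [440.7, -126.5, 364.6]
tcp_rot: [1.904, 1.57, 1.831]
contact_force: [0.2, -0.2, -0.2]
opening: 0.704
```

```bash
python3 -c "
from h import *
cp,p,d=look('w35')
for o in bobbins(cp,p,d,zt=78,zref=78): print(o)
grab('scene','s35')
cp,p,d=grab('top','t35')
P=cloud(cp,d); m=(P[...,2]>35)&(P[...,2]<300); n,l,st,ce=cv2.connectedComponentsWithStats(m.astype(np.uint8))
for i in range(1,n):
    if st[i,4]>100: q=P[l==i]; print(np.round(ce[i]),st[i,4],np.round(np.median(q,0)),np.round(q[:,2].max()))
"
```

```text
48.1 [ 440.7 -126.5  364.6] [1.904 1.57  1.831] [ 0.2 -0.2 -0.2] 60.1
toolx [-2.e-04  6.e-04 -1.e+00] zaz -0.0737
(array([542.1,  43.7,  78. ]), array([389.1,  13.9]), array([39., 34.]))
(array([447.7,  45.7,  78. ]), array([312. ,  18.6]), array([40., 38.]))
(array([84.2, 43.6, 78. ]), array([20.3, 43. ]), array([31.,  9.]))
(array([542.2, -39.9,  78. ]), array([389.7,  86.2]), array([39., 39.]))
(array([447.7, -39.2,  78. ]), array([317.1,  91.4]), array([40., 39.]))
(array([ 56.1, -60.8,  78. ]), array([ 26.2, 130.2]), array([87., 37.]))
(array([ 445.7, -125.1,   78. ]), array([320.1, 156.9]), array([39., 39.]))
[162.  95.] 594 [847. 563.  55.] 74.0
[513. 111.] 702 [ 797. -613.   46.] 63.0
[175. 110.] 294 [796. 515.  56.] 72.0
[317. 136.] 616 [683.  65. 173.] 230.0
[468. 157.] 727 [ 639. -455.   59.] 75.0
[120. 181.] 1868 [548. 679. 102.] 152.0
[526. 184.] 192 [ 573. -672.   40.] 53.0
[176. 183.] 489 [545. 491. 108.] 121.0
[502. 210.] 176 [ 456. -557.   40.] 51.0
[316. 185.] 149 [542.  47.  77.] 104.0
[342. 185.] 147 [542. -37.  76.] 102.0
[438. 199.] 128 [ 499. -358.   41.] 50.0
[113. 214.] 429 [448. 695.  93.] 109.0
[316. 214.] 138 [448.  47.  77.] 104.0
[342. 214.] 140 [448. -36.  77.] 103.0
[462. 258.] 304 [ 307. -421.   77.] 90.0
[319. 334.] 268 [ 78.  34. 114.] 300.0
```

View pics/w35.png

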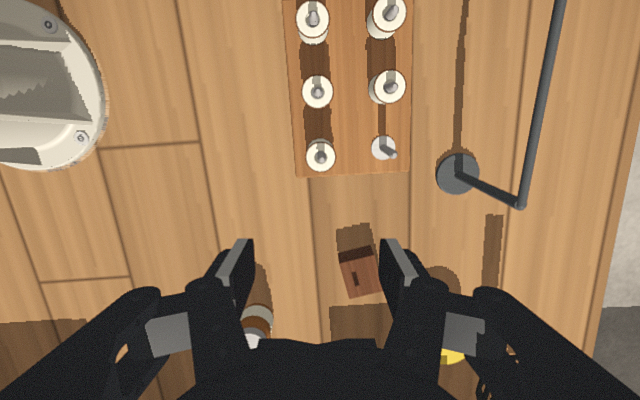

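View pics/s35.png

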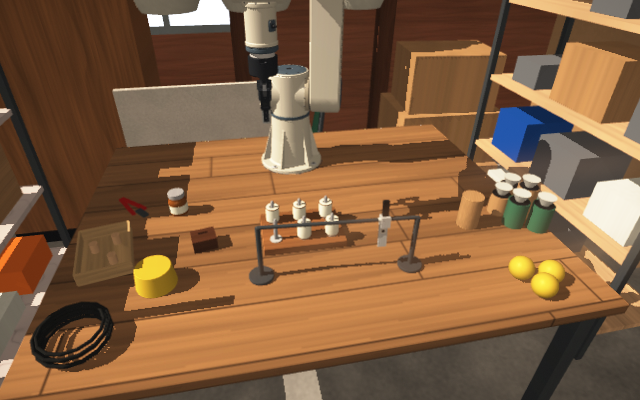

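```bash
python3 -c "
from rig import order
print(order.sign_off())"
```

```text
the job is handed in; nothing more can be done
None
```

The bench is set up and handed in at 48 s: all five bobbins that were there are on spindles 0–4, and the guide hangs at the white band.

- **Bobbins:** In the last pictures each stands upright and concentric with its spindle. Their tops read 76–77 mm in the top view, against the expected 78 mm, and the wrist view agreed. In the top view the bobbin on spindle 2 merged with its neighbours, so I checked it only in the wrist picture. I saw no bobbin knocked aside.
- **Guide:** I hooked it about 40 mm from the rail's right-hand end, then slid it to the band in continuous light contact, at 5–11 N on the wrist. I released it there; it hangs freely, leaning slightly about the rail.
- **Centring:** The last close picture puts the bridge centre at y = 148.5 mm and the band centre at about 147.1–147.4 mm, so it sits roughly 1–1.4 mm too far left. An earlier picture, taken while the guide was still gripped, suggested under 1 mm. I left it rather than regrip.
- **Bystanders:** The jar, tube and tub read the same positions as at the start, to within 1–2 mm.

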